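# Load a kiln tray: lid and shim first, then the bat, then the flask

### The arm

A 7-joint arm with a two-finger parallel gripper is mounted at the origin on the work surface. World frame = base frame: x ahead of the robot, y to its left, z up, the work surface at z = 0. Lengths are in m, angles in rad, forces in N, time in s.
With the tool pointing down it reaches from about 0.35 to 0.9 m from the base axis. Payload 8.1 kg.
Tool frame: the origin (TCP) lies on the centre line of the jaws, within the pads' length; the fingertips stand 25 mm ahead of it and the grasp point (between the pads) lies 6 mm ahead of it; z points along the fingers, y is the direction in which the jaws open and shut (so a half turn about z gives the same grasp; the last joint's range is limited). The gripper opens to 92 mm and grips with 3 to 60 N. Pads are 19 mm wide; open, the fingers measure 130 mm over their backs; the gripper's body (75 mm by 190 mm) begins 47 mm behind the grasp point.
Start: joints at [-1.292, 0.434, 0.025, 1.573, -0.012, 1.134, -0.075], TCP at [0.233, 0.58, 0.252] pointing down, gripper open.
Joint ranges: [-2.62, 2.62], [-0.44, 2.09], [-1.27, 1.32], [0.08, 2.57], [-1.32, 4.46], [0.12, 2], [-2.74, 2.74]. Speed limits (rad/s): [2.22, 2.22, 3.01, 3.01, 3.14, 3.14, 3.14].

### API

Orientations are given as a rotation vector (axis times angle).
In Python, from rig import arm gives the robot as it stands.
- The arm moves only by the tool play_rows, never from a script. Its argument "targets" is a list of rows, each a list of 7 numbers: the opening, from 0 (shut) to 1 (fully open), then the shift along the tool's x, y, z in m, then the turn, a rotation vector about the tool's x, y, z in rad. A call has 1 to 12 rows; each row shifts and turns the commanded pose from where the row before left it, along the tool's axes as they then stand; what a row does not reach is not made up. A row lasts 1/10 s, in which the tool goes at most 50 mm and 8.59 degrees, less where a joint would pass 70% of its speed; a pose out of reach is approached as far as the arm can. A call is refused whole if a number of a shift passes 0.05 or a number of a turn 0.15, either way. A call with a gripper value outside its range is refused whole. The fingers move at their own pace and stop on an object; the grip force is fixed at half the most. Time passes only in rows, so rows that do not move let the fingers close. It gives the time, the measured TCP pose, the force and the opening at its end, in the units of the state.
- arm.get_obs(): the state, without advancing time (a new reading comes with each control period).
- arm.read_camera(name): name is "side" or "top" or "wrist"; returns the picture (384x512x3 uint8, blue, green, red); there is no depth.
- arm.get_calibration(name): a dict with "intrinsics" (3x3 intrinsics, pixels), "position" and "attitude" of the camera in the world. Camera axes: x right, y up, looking along -z (the intrinsics and any distortion apply to the point x, -y, -z); pixel columns grow to the right and rows downward; lengths in m; the calibration is good to about 2 mm. A picture is of the moment at which its call begins: read the wrist's pose just before it. get_calibration takes no time and is no camera call; for the wrist camera it gives the pose at the moment of the call.
- arm.finish_job(): hands the job in, once; it reports no verdict.
Trained networks look in the newest picture that a camera, given by its name, has taken for a name from the list of things; names that differ only in an ending like _2 or _b are one class to them, and where a whole thing is asked for, a point or a joint stands for the part that bears it (a point fixed in the world has none). Each returns a list of dicts, best first, with "conf" (0 to 1); they miss things now and then, are a little off and sometimes report something else, mostly with a low value. They report only what shows in the picture. A call takes as long as a camera call. They do not tell look-alikes from the thing itself.
- arm.look_for(name, camera): "at" ([x, y, z] in m, in world coordinates, good to about 4 mm: the middle of the surface that is visible of it).
- arm.regions_of(name, camera): "region" (384x512 bool, what is visible of it).
- arm.spot_point(name, camera): "at" ([x, y, z] in m, in world coordinates, good to about 4 mm: a listed point, or the origin of a listed thing).
The state is a dict: "t": time; "joint_pos": joint angles; "joint_vel": joint speeds; "effort": joint torques, N m; "tool_pos": TCP position; "ee_rot": TCP orientation; "contact_force": force on the tool from outside, world axes, zero at the start; "moment": the same for the moment, N m; "grip_width": finger opening in m.
Only numpy, scipy, OpenCV 4.12 (cv2) and the standard library are available. Lean on these libraries where they do the work, as an engineer would, in place of code of your own. Each camera call takes 0.05 s, during which the arm holds its last target.

### The job

Load the buff kiln tray for firing: set the small clay lid, knob up, on the tray floor midway between the two props, and lay the white shim tile flat on the middle of the shorter, red prop so that both props come to the same height. Only then lay the long bat level across both props, centred over the lid, and finally stand the blue-marked flask upright on the middle of the bat, setting it down gently. Leave the other pots and tools where they are.

Things in the scene. Friction and masses are not known exactly. Their poses are not given: they have to be found in the camera images.
- tray: fixed buff firing tray, 140 (x) x 250 (y) x 10 mm slab with a rim 8 mm wide standing 8 mm above the slab. Origin at the middle of its underside, on the table; z up, y along its length. It stands at a different place and yaw each time
- tray_mid (a point): point on the tray floor (10 mm above the table), midway between the two props; axes as the tray's
- prop_tall: fixed pale grey block standing in the tray, 60 x 40 x 40 mm high (x, y, z, axes parallel to the tray's), centred 75 mm from the tray's middle along the tray's y, on either side (it changes). Origin at the middle of its underside
- prop_tall_top (a point): middle of the top of the tall prop, 50 mm above the table
- prop_short: fixed terracotta-red block, 60 x 40 x 28 mm high, in the tray 75 mm from its middle on the side opposite to the tall prop. Origin at the middle of its underside
- prop_short_top (a point): middle of the top of the short prop, 38 mm above the table; the shim brings it to 50 mm
- lid: loose grey clay lid with a blue ring, lying knob up on the table: disc 60 mm across and 9 mm thick, low boss 44 mm across up to 12 mm, knob 18 mm across up to 30 mm. Origin at the middle of its underside, z up. 56 to 104 g
- shim: loose white ceramic tile, 48 (x) x 34 (y) x 12 mm (z), lying flat on the table. Origin at the middle of its underside. About 50 g
- bat: loose cream kiln-shelf plank, 54 (x) x 200 (y) x 14 mm (z), lying flat on the table to the robot's left. Origin at the middle of its underside. 0.26 to 0.43 kg
- bat_top (a point): middle of the bat's upper face, 14 mm above its origin
- flask: loose pale clay moon flask with blue rings and a blue neck, 125 mm tall, standing: round foot 44 mm across; upright disc body 72 mm across (in y, z; centre 48 mm up, top 84 mm up) with flat faces 34 mm apart along x; neck 26 mm across from 80 to 125 mm up; a small loop handle (8 mm bar) on the +y and -y side, reaching 44 mm from the axis, 66 to 108 mm up. Origin at the middle of the underside of the foot, z up. 0.18 to 0.35 kg
- cup: grey clay cup, 60 mm across, 60 mm tall, standing among the loose parts, which trade places with it; a bystander, not to be moved. Origin at the middle of its underside
- plain_flask2: same shape as the blue-marked flask but all grey, without blue; stands at the far side; a bystander, not to be moved. Origin at the middle of the underside of the foot, z up
- plain_flask3: same shape as the blue-marked flask but all grey, without blue; stands at the far side; a bystander, not to be moved. Origin at the middle of the underside of the foot, z up
- jar: closed amber glass jar, 70 mm across, 90 mm tall, on the right; a bystander, not to be moved. Origin at the middle of its underside
- brush: brush lying beyond the tray; a bystander, not to be moved. Origin on its underside
There are look-alikes about, which are no part of the job. Leave any green, orange or purple look-alike of the shim alone.

How it is judged:
On the way, in this order (a step that is already met when the one before it is completed fails the run):
1. the lid lies knob up between the props and the shim lies flat on the short prop, both let go, the bat not yet on (horizontal distance between lid and tray_mid below 0.02 m and z of lid in the frame of tray_mid below 0.004 m and angle between lid's own z axis and vertical below 0.1 rad and horizontal distance between shim and prop_short_top below 0.013 m and z of shim in the frame of prop_short_top between -0.004 and 0.004 m and angle between shim's own z axis and vertical below 0.05 rad and contact force between each of lid, shim and the fingers below 0.1 N and horizontal distance between bat and tray_mid above 0.08 m), for 0.2 s.
2. the bat lies level across both props over the lid, let go, before the flask is put on (horizontal distance between lid and tray_mid below 0.02 m and z of lid in the frame of tray_mid below 0.004 m and angle between lid's own z axis and vertical below 0.1 rad and horizontal distance between shim and prop_short_top below 0.013 m and z of shim in the frame of prop_short_top between -0.004 and 0.004 m and angle between shim's own z axis and vertical below 0.05 rad and horizontal distance between bat and tray_mid below 0.016 m and angle between the y axis of bat and the y axis of tray, either way round below 0.15 rad and z of bat in the frame of tray_mid between 0.036 and 0.044 m and angle between bat's own z axis and vertical below 0.03 rad and contact force between bat and the fingers below 0.1 N and horizontal distance between flask and tray_mid above 0.08 m), for 0.2 s.
3. the flask stands upright on the middle of the bat (horizontal distance between bat and tray_mid below 0.016 m and angle between the y axis of bat and the y axis of tray, either way round below 0.15 rad and z of bat in the frame of tray_mid between 0.036 and 0.044 m and angle between bat's own z axis and vertical below 0.03 rad and horizontal distance between flask and bat_top below 0.016 m and z of flask in the frame of bat_top between -0.004 and 0.004 m and angle between flask's own z axis and vertical below 0.05 rad), for 0.2 s.
At the end, for the whole second after the job is handed in: Lid knob up on the tray floor within 20 mm of midway between the props; shim flat on the short prop within 13 mm; bat on tall prop and shim, level to 0.03 rad, within 16 mm of the middle and 0.15 rad of the tray; flask upright (0.05 rad) within 16 mm of the bat's middle; all at rest (all of step 3 and horizontal distance between lid and tray_mid below 0.02 m and z of lid in the frame of tray_mid below 0.004 m and angle between lid's own z axis and vertical below 0.1 rad and horizontal distance between shim and prop_short_top below 0.013 m and z of shim in the frame of prop_short_top between -0.004 and 0.004 m and angle between shim's own z axis and vertical below 0.05 rad and linear speed of each of lid, shim, bat, flask below 0.02 m/s); the robot touches nothing.
It fails at once if a bystander (cup, plain flask, jar or brush) is moved by more than 30 mm (distance of any of cup, plain_flask2, plain_flask3, jar, brush from where it was at the start of the episode above 0.03 m).
It fails at once if the flask is tipped by more than 0.6 rad (angle between flask's own z axis and vertical above 0.6 rad).
It fails at once if the flask is dropped or slammed onto the bat (over 0.5 m/s while less than 30 mm above it) (horizontal distance between flask and bat_top below 0.05 m and z of flask in the frame of bat_top between -0.01 and 0.03 m and linear speed of flask above 0.5 m/s).
It also fails if it takes over 72 s, if anything falls off the work surface, if the arm or the gripper's body presses on something with over 40 N, if the wrist force passes 120 N, or if a joint passes its speed limit or range.

## Working session

There is one attempt and no reset: what is moved stays moved. The work goes in short steps, Python scripts to look and compute and a tool call to move; the robot and the scene stay as the last step left them, time stands still between calls to the robot, and variables do not carry over. Pictures are saved under pics/ and viewed, and the job is handed in when it is done.

Besides the shell and the picture viewer there is one more tool, called after "Emit:" as name([rows], argument=value, ...), one row to a line, values as JSON. play_rows: Moves the arm, as the interface text tells. Its arguments: {"type":"object","properties":{"targets":{"type":"array"}},"required":["targets"]}

```bash
ls; mkdir -p pics
python3 - <<'E'
from rig import arm
import cv2,numpy as np
o=arm.get_obs()
for k,v in o.items(): print(k,np.round(v,3))
for c in ["side","top","wrist"]:
    im=arm.read_camera(c); cv2.imwrite(f"pics/{c}0.png",im)
    k=arm.get_calibration(c); print(c,{a:np.round(b,3).tolist() if not isinstance(b,str) else b for a,b in k.items()})
E
```

```text
pics
t 0.0
joint_pos [-1.292  0.435  0.025  1.574 -0.012  1.134 -0.075]
joint_vel [ 0.     0.     0.001 -0.002 -0.001  0.001  0.003]
effort [ 2.0000e-03 -6.6786e+01  9.8600e-01 -3.1446e+01 -6.0000e-02  4.3000e-02
  0.0000e+00]
tool_pos [0.233 0.58  0.251]
ee_rot [-5.960e-01 -3.084e+00  3.000e-03]
contact_force [-0.465  0.477 -0.185]
moment [-0.007 -0.029 -0.007]
grip_width 0.092
side {'intrinsics': [[431.247, 0.0, 256.447], [0.0, 431.247, 197.849], [0.0, 0.0, 1.0]], 'position': [0.219, -0.817, 0.816], 'attitude': [0.797, -0.174, -0.461]}
top {'intrinsics': [[468.342, 0.0, 255.94], [0.0, 468.342, 190.95], [0.0, 0.0, 1.0]], 'position': [0.38, -0.102, 1.337], 'attitude': [0.116, -0.118, -1.583]}
wrist {'intrinsics': [[304.762, 0.0, 253.912], [0.0, 304.762, 193.555], [0.0, 0.0, 1.0]], 'position': [0.169, 0.605, 0.384], 'attitude': [-0.23, -0.154, 1.182]}
```

View pics/top0.png

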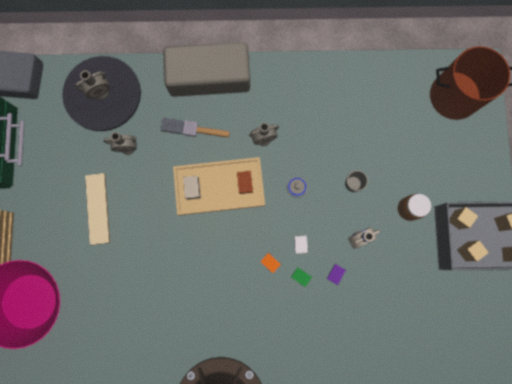

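View pics/side0.png

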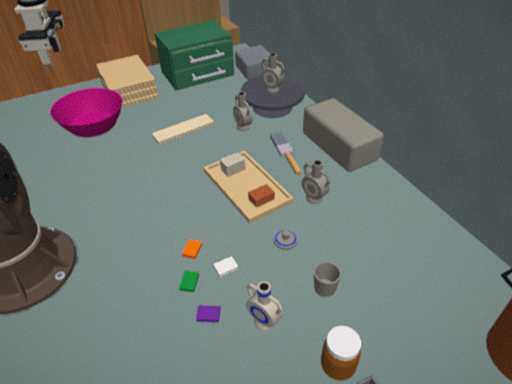

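View pics/wrist0.png

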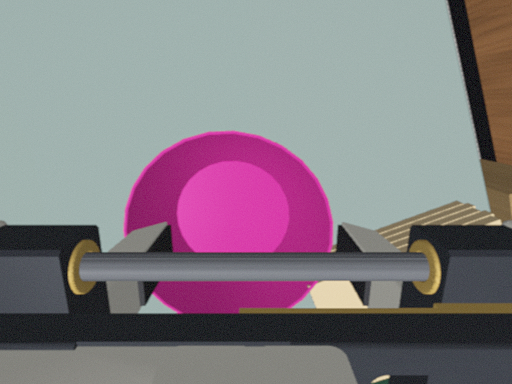

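```bash
cat > h.py <<'E'
from rig import arm
import cv2,numpy as np
from scipy.spatial.transform import Rotation as R
def cal(c): 
    k=arm.get_calibration(c); return np.array(k['intrinsics']),np.array(k['position']),R.from_rotvec(k['attitude']).as_matrix()
def ray(c,uv,z,k=None):
    K,p,A=k or cal(c); uv=np.atleast_2d(uv).astype(float)
    d=np.c_[(uv[:,0]-K[0,2])/K[0,0],-(uv[:,1]-K[1,2])/K[1,1],-np.ones(len(uv))]@A.T
    return p+d*((z-p[2])/d[:,2])[:,None]
def proj(c,P,k=None):
    K,p,A=k or cal(c); q=(np.atleast_2d(P)-p)@A; 
    return np.c_[K[0,0]*q[:,0]/-q[:,2]+K[0,2],K[1,1]*-q[:,1]/-q[:,2]+K[1,2]]
E
python3 - <<'E'
from h import *
for n in ["tray","tray_mid","prop_tall_top","prop_short_top","lid","shim","bat","flask","cup","jar"]:
    for c in ["top","side"]:
        print(n,c,[(np.round(r['at'],3).tolist(),round(r['conf'],2)) for r in arm.spot_point(n,c)][:4])
print(arm.get_obs()['t'])
E
```

```text
tray top [([0.59, 0.004, -0.001], 0.94), ([0.601, -0.07, 0.035], 0.35)]
tray side [([0.598, 0.002, -0.002], 0.73)]
tray_mid top [([0.595, 0.002, 0.01], 0.75)]
tray_mid side [([0.594, 0.006, 0.008], 0.75), ([0.589, 0.074, 0.053], 0.42)]
prop_tall_top top [([0.587, 0.076, 0.048], 0.59), ([0.734, -0.132, -0.002], 0.36), ([0.589, 0.072, 0.01], 0.15)]
prop_tall_top side [([0.589, 0.073, 0.053], 0.62)]
prop_short_top top [([0.602, -0.073, 0.035], 0.68), ([0.712, 0.268, -0.0], 0.26)]
prop_short_top side [([0.605, -0.071, 0.039], 0.72)]
lid top [([0.591, -0.221, -0.003], 0.71), ([0.603, -0.07, 0.036], 0.58), ([0.586, 0.077, 0.049], 0.53)]
lid side [([0.595, -0.224, -0.003], 0.79)]
shim top [([0.34, -0.323, 0.001], 0.77), ([0.333, -0.228, 0.003], 0.73), ([0.378, -0.143, 0.001], 0.73), ([0.426, -0.233, 0.002], 0.69)]
shim side [([0.341, -0.328, -0.001], 0.82), ([0.425, -0.229, 0.002], 0.75), ([0.37, -0.144, -0.001], 0.68), ([0.335, -0.229, -0.0], 0.54)]
bat top [([0.539, 0.348, -0.0], 0.71)]
bat side [([0.539, 0.347, 0.0], 0.84)]
flask top [([0.445, -0.394, 0.0], 0.93)]
flask side [([0.438, -0.397, 0.0], 0.68), ([0.595, -0.387, 0.001], 0.32)]
cup top [([0.603, -0.387, 0.007], 0.64), ([0.535, 0.349, 0.015], 0.55)]
cup side [([0.597, -0.386, 0.005], 0.74)]
jar top [([0.527, -0.542, -0.001], 0.92), ([0.601, -0.073, 0.034], 0.24)]
jar side [([0.523, -0.546, -0.0], 0.7), ([0.734, -0.13, -0.001], 0.32)]
1.15
```

Run:
```python
from h import *
for c in ["top","side"]:
    k=cal(c); im=arm.read_camera(c); cv2.imwrite(f"pics/{c}1.png",im)
    for n,z in [("tray",0.014),("prop_tall",0.05),("prop_short",0.038),("shim",0.012),("bat",0.014),("flask",0.06),("lid",0.009)]:
        for r in arm.regions_of(n,c):
            if r['conf']<.5: continue
            m=r['region'].astype(np.uint8); 
            cs,_=cv2.findContours(cv2.resize(m*255,None,fx=4,fy=4,interpolation=cv2.INTER_LINEAR)//128,0,1)
            ct=max(cs,key=cv2.contourArea)[:,0,:]/4.-.375
            P=ray(c,ct,z,k)[:,:2]
            rc=cv2.minAreaRect((P*1000).astype(np.float32))
            yx=np.argwhere(m); Q=ray(c,yx[:,::-1],z,k)[:,:2]; w,v=np.linalg.eigh(np.cov(Q.T))
            print(c,n,round(r['conf'],2),m.sum(),"rect",np.round(np.r_[rc[0],rc[1],rc[2]],1),"mean",np.round(Q.mean(0),4),"major dir deg",round(np.degrees(np.arctan2(v[1,1],v[0,1]))%180,1))
t=cv2.imread("pics/top1.png")
cv2.imwrite("pics/t_crop.png",cv2.resize(t[130:300,160:400],None,fx=3.3,fy=3.3,interpolation=cv2.INTER_CUBIC))
s=cv2.imread("pics/side1.png")
cv2.imwrite("pics/s_crop.png",cv2.resize(s[210:340,150:350],None,fx=4,fy=4,interpolation=cv2.INTER_CUBIC))
```

```text
top tray 0.81 3623 rect [596.3   3.7 145.1 252.9   5.6] mean [0.5952 0.0024] major dir deg 95.6
top prop_tall 0.67 338 rect [587.6  75.6  65.2  45.5   6.1] mean [0.5873 0.0758] major dir deg 8.7
top prop_short 0.54 326 rect [600.8 -71.2  69.1  42.4   7.2] mean [ 0.6007 -0.0712] major dir deg 9.9
top shim 0.78 211 rect [ 342.1 -322.2   36.6   49.3   61. ] mean [ 0.3415 -0.3222] major dir deg 149.2
top shim 0.75 203 rect [ 376.1 -140.3   49.2   35.5   44.4] mean [ 0.3762 -0.14  ] major dir deg 48.3
top shim 0.55 199 rect [ 335.8 -226.2   48.8   35.2   55.5] mean [ 0.3359 -0.2264] major dir deg 56.6
top bat 0.75 1450 rect [537.6 347.3 204.6  62.7   6.4] mean [0.5361 0.3478] major dir deg 6.1
top flask 0.67 374 rect [ 444.2 -395.1   41.5   87.2   25.2] mean [ 0.4405 -0.3911] major dir deg 113.6
top lid 0.81 385 rect [ 591.5 -221.5   61.    65.8   43.5] mean [ 0.5905 -0.222 ] major dir deg 131.9
side tray 0.82 2664 rect [ 5.939e+02 -1.000e-01  1.541e+02  2.705e+02  5.000e+00] mean [ 0.5902 -0.018 ] major dir deg 98.0
side prop_tall 0.69 438 rect [581.1  58.8  81.9  85.9   3.7] mean [0.579
[... 555 characters left out ...]
shim 0.69 261 rect [ 374.  -145.2   57.3   40.1   47.6] mean [ 0.3728 -0.1458] major dir deg 53.6
side shim 0.61 349 rect [ 334.3 -228.8   59.3   40.4   56.3] mean [ 0.3337 -0.2291] major dir deg 58.7
side shim 0.61 390 rect [ 339.9 -326.6   40.1   51.6   61.8] mean [ 0.3399 -0.3268] major dir deg 153.7
side bat 0.75 725 rect [533.7 344.  207.   77.3   6. ] mean [0.5297 0.3418] major dir deg 5.6
side flask 0.96 1224 rect [ 437.9 -388.4  112.9   67.8   86.2] mean [ 0.4374 -0.3927] major dir deg 74.3
side lid 0.95 389 rect [ 587.5 -222.2   65.6   61.2   38.2] mean [ 0.5879 -0.2231] major dir deg 53.4
side lid 0.52 427 rect [764.8  75.1 219.7  45.7  79.9] mean [0.7675 0.0909] major dir deg 79.9
```

View pics/t_crop.png

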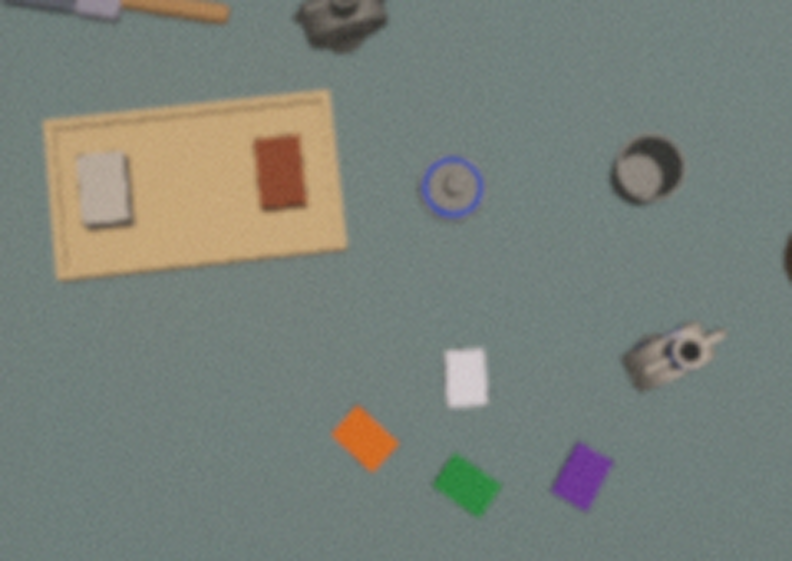

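View pics/s_crop.png

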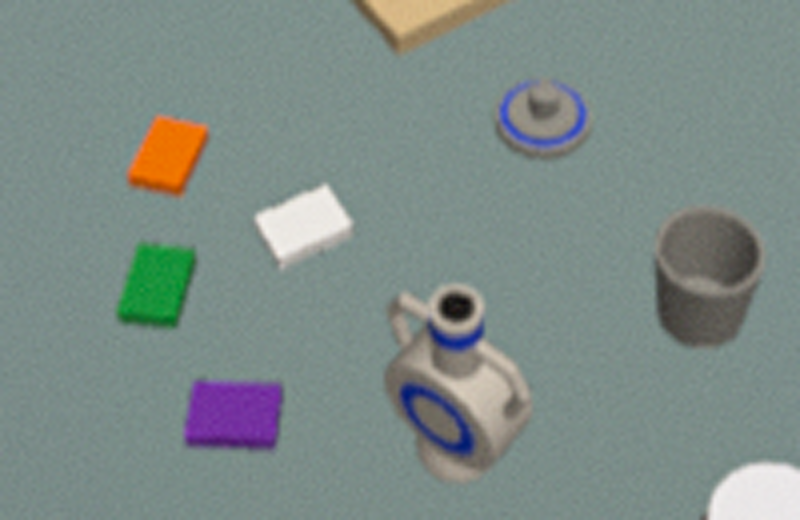

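```bash
cat >> h.py <<'E'
def go(target,yaw=None,lift=0,tilt=True):
    """print shift in tool axes & turn about tool z to reach world target TCP, tool y axis at world angle yaw (deg, mod 180)"""
    o=arm.get_obs(); T=R.from_rotvec(o['ee_rot']).as_matrix(); p=np.array(o['tool_pos'])
    ya=np.degrees(np.arctan2(T[1,1],T[0,1])); za=T[:,2]
    print('t',round(o['t'],2),'tcp',np.round(p,4),'yaw_y',round(ya,2),'toolz',np.round(za,4),'w',round(o['grip_width'],4),'F',np.round(o['contact_force'],1),'q',np.round(o['joint_pos'],2))
    if target is None: return
    d=T.T@(np.array(target)-p); print('shift in present tool axes',np.round(d,4),'world d',np.round(np.array(target)-p,4))
    if yaw is not None:
        e=(yaw-ya+90)%180-90   # world turn deg
        print('turn about tool z rad (minus world):',round(-np.radians(e),4),'| alt',round(-np.radians(e-np.sign(e)*180),4))
        Rz=R.from_rotvec([0,0,np.radians(e)]).as_matrix()@T
        print('shift in axes after turn',np.round(Rz.T@(np.array(target)-p),4))
    # level
    Tdown=np.cross(T[:,2],[0,0,-1]); print('level rotvec in tool axes',np.round(T.T@Tdown,4))
E
python3 - <<'E'
from h import *
K,p,A=cal('wrist'); o=arm.get_obs(); T=R.from_rotvec(o['ee_rot']).as_matrix()
print(T.round(3)); print('cam in tool',(T.T@(p-o['tool_pos'])).round(4),'\n',(T.T@A).round(3))
go([0.425,-0.23,0.15],95)
go([0.592,-0.222,0.15],5.6)
E
```

```text
[[-0.928  0.373  0.   ]
 [ 0.373  0.928  0.   ]
 [ 0.     0.    -1.   ]]
cam in tool [ 0.0689 -0.0008 -0.133 ] 
 [[-0.     0.966  0.257]
 [ 1.     0.    -0.   ]
 [-0.     0.257 -0.966]]
t 1.95 tcp [0.2329 0.58   0.2518] yaw_y 68.12 toolz [ 0.  0. -1.] w 0.0916 F [ 0.3 -0.1  0. ] q [-1.29  0.43  0.03  1.57 -0.01  1.13 -0.08]
shift in present tool axes [-0.4801 -0.68    0.1017] world d [ 0.1921 -0.81   -0.1018]
turn about tool z rad (minus world): -0.4692 | alt 2.6724
shift in axes after turn [-0.1208 -0.8236  0.1017]
level rotvec in tool axes [ 0. -0. -0.]
t 1.95 tcp [0.2329 0.58   0.2518] yaw_y 68.12 toolz [ 0.  0. -1.] w 0.0916 F [ 0.3 -0.1  0. ] q [-1.29  0.43  0.03  1.57 -0.01  1.13 -0.08]
shift in present tool axes [-0.6321 -0.6104  0.1017] world d [ 0.3591 -0.802  -0.1018]
turn about tool z rad (minus world): 1.0912 | alt -2.0504
shift in axes after turn [-0.8332  0.2791  0.1018]
level rotvec in tool axes [ 0. -0. -0.]
```

Emit:
play_rows([
  [1,0,0,0,0,0,-0.117],
  [1,0,0,0,0,0,-0.117],
  [1,0,0,0,0,0,-0.117],
  [1,0,0,0,0,0,-0.117],
  [1,-0.037,-0.03,0,0,0,0],
  [1,-0.037,-0.03,0,0,0,0],
  [1,-0.037,-0.03,0,0,0,0],
  [1,-0.037,-0.03,0,0,0,0],
  [1,-0.037,-0.03,0,0,0,0],
  [1,0,-0.04,0,0,0,0],
  [1,0,-0.04,0,0,0,0],
  [1,0,-0.04,0,0,0,0],
])

```text
t: 3.15
tool_pos: [0.4407, 0.3252, 0.2516]
ee_rot: [-0.134, 3.139, -0.0]
contact_force: [0.7, 0.0, 0.2]
grip_width: 0.0916
```

Run:
```python
from h import *
go([0.425,-0.23,0.15],95)
```

```text
t 3.15 tcp [0.4407 0.3252 0.2516] yaw_y 94.9 toolz [ 0. -0. -1.] w 0.0916 F [0.7 0.  0.2] q [-0.73  0.31 -0.    1.76  0.    1.07  0.92]
shift in present tool axes [ 0.0631 -0.5518  0.1016] world d [-0.0157 -0.5552 -0.1016]
turn about tool z rad (minus world): -0.0017 | alt 3.1399
shift in axes after turn [ 0.064  -0.5517  0.1016]
level rotvec in tool axes [-0.  0.  0.]
```

Emit:
play_rows([
  [0.7,0.005,-0.045,0.008,0,0,0],
  [0.7,0.005,-0.045,0.008,0,0,0],
  [0.7,0.005,-0.045,0.008,0,0,0],
  [0.7,0.005,-0.045,0.008,0,0,0],
  [0.7,0.005,-0.045,0.008,0,0,0],
  [0.7,0.005,-0.045,0.008,0,0,0],
  [0.7,0.005,-0.045,0.008,0,0,0],
  [0.7,0.005,-0.045,0.008,0,0,0],
  [0.7,0.005,-0.045,0.008,0,0,0],
  [0.7,0.005,-0.045,0.008,0,0,0],
  [0.7,0.005,-0.045,0.008,0,0,0],
  [0.7,0.005,-0.045,0.008,0,0,0],
])

```text
t: 4.35
tool_pos: [0.427, -0.2181, 0.1557]
ee_rot: [-0.136, 3.138, -0.0]
contact_force: [0.8, 0.3, -0.3]
grip_width: 0.0645
```

Emit:
play_rows([
  [0.7,0,0,0,0,0,0],
  [0.7,0,0,0,0,0,0],
])

```text
t: 4.55
tool_pos: [0.4267, -0.2173, 0.1556]
ee_rot: [0.131, -3.138, 0.0]
contact_force: [-0.3, 0.4, -0.8]
grip_width: 0.0643
```

Run:
```python
from h import *
go([0.425,-0.23,0.15],95)
k=cal('wrist'); im=arm.read_camera('wrist'); cv2.imwrite("pics/w1.png",im)
m=cv2.inRange(im,(190,190,190),(255,255,255)); n,l,s,c=cv2.connectedComponentsWithStats(m); print(s[:,:],c.round(1))
for r in arm.regions_of("shim","wrist"):
    mm=r['region'].astype(np.uint8); ct=max(cv2.findContours(mm,0,1)[0],key=cv2.contourArea)[:,0,:]
    rc=cv2.minAreaRect((ray('wrist',ct,0.012,k)[:,:2]*1000).astype(np.float32)); print(r['conf'],np.round(rc[0],1),np.round(rc[1],1),rc[2], im[mm>0].mean(0))
```

```text
t 4.55 tcp [ 0.4267 -0.2173  0.1556] yaw_y 94.76 toolz [-4.e-04 -0.e+00 -1.e+00] w 0.0643 F [-0.3  0.4 -0.8] q [ 0.14  0.32  0.27  2.06 -0.12  0.79  2.14]
shift in present tool axes [ 0.0028 -0.0126  0.0056] world d [-0.0017 -0.0127 -0.0056]
turn about tool z rad (minus world): -0.0041 | alt 3.1375
shift in axes after turn [ 0.0028 -0.0125  0.0056]
level rotvec in tool axes [ 0.     -0.0004 -0.    ]
[[     0      0    512    384 194493]
 [   223    162     39     51   1808]
 [     0    186     20     13    137]
 [     0    205     23     12    106]
 [    25    219      2      2      3]
 [    11    222     18     11     61]] [[256.  191.5]
 [241.7 186.6]
 [  9.4 191.6]
 [ 10.5 210.2]
 [ 25.7 219.7]
 [ 19.8 227.3]]
0.96 [ 376.  -144.1] [50.3 35.7] 46.724700927734375 [ 55.6984127  147.40408163 224.48027211]
0.9 [ 425.1 -230.3] [49.3 34. ] 1.519924283027649 [229.37405405 228.40162162 228.35243243]
0.88 [ 335.8 -228.6] [48.1 34.8] 54.16359329223633 [102.8357112  178.50194553  73.17466494]
0.86 [ 342.  -324.8] [37.7 49.2] 60.323997497558594 [185.74758407  92.27638191 150.75144956]
```

View pics/w1.png

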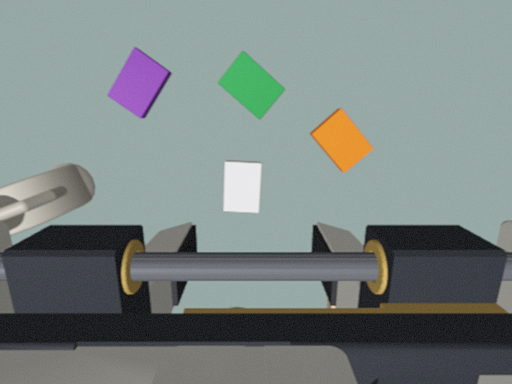

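Emit:
play_rows([
  [0.7,0.0025,-0.013,0,0,0,0.035],
  [0.7,0,0,0.04,0,0,0],
  [0.7,0,0,0.04,0,0,0],
  [0.7,0,0,0.03,0,0,0],
  [0.7,0,0,0.012,0,0,0],
  [0.7,0,0,0.005,0,0,0],
  [0.7,0,0,0,0,0,0],
])

```text
t: 5.35
tool_pos: [0.4261, -0.2295, 0.0291]
ee_rot: [-0.08, 3.14, -0.0]
contact_force: [1.1, 0.8, -0.2]
grip_width: 0.0641
```

Run:
```python
from h import *
go([0.425,-0.23,0.028],93)
```

```text
t 5.35 tcp [ 0.4261 -0.2295  0.0291] yaw_y 92.93 toolz [ 3.e-04 -1.e-04 -1.e+00] w 0.0641 F [ 1.1  0.8 -0.2] q [ 0.23  0.54  0.2   2.14 -0.22  0.48  2.23]
shift in present tool axes [ 0.0012 -0.0004  0.0011] world d [-0.0011 -0.0005 -0.0011]
turn about tool z rad (minus world): -0.0013 | alt 3.1403
shift in axes after turn [ 0.0012 -0.0004  0.0011]
level rotvec in tool axes [-0.0001  0.0003 -0.    ]
```

Emit:
play_rows([
  [0,0.001,0,0.001,0,0,0],
  [0,0,0,0,0,0,0],
  [0,0,0,0,0,0,0],
  [0,0,0,0,0,0,0],
  [0,0,0,0,0,0,0],
  [0,0,0,0,0,0,0],
])

```text
t: 5.95
tool_pos: [0.425, -0.2295, 0.0282]
ee_rot: [-0.08, 3.14, -0.0]
contact_force: [-0.9, 1.1, 7.4]
grip_width: 0.0336
```

Run:
```python
from h import *
go([0.602,-0.072,0.12],95.6)
```

```text
t 5.95 tcp [ 0.425  -0.2295  0.0282] yaw_y 92.93 toolz [ 7.e-04 -1.e-04 -1.e+00] w 0.0336 F [-0.9  1.1  7.4] q [ 0.23  0.54  0.2   2.14 -0.22  0.48  2.23]
shift in present tool axes [-0.1849  0.1483 -0.0917] world d [0.177  0.1575 0.0918]
turn about tool z rad (minus world): -0.0466 | alt 3.095
shift in axes after turn [-0.1916  0.1395 -0.0917]
level rotvec in tool axes [-0.0001  0.0007 -0.    ]
```

Emit:
play_rows([
  [0,0,0,-0.02,0,0,0],
  [0,0,0,-0.04,0,0,-0.047],
  [0,0,0,-0.032,0,0,0],
  [0,-0.032,0.0232,0,0,0,0],
  [0,-0.032,0.0232,0,0,0,0],
  [0,-0.032,0.0232,0,0,0,0],
  [0,-0.032,0.0232,0,0,0,0],
  [0,-0.032,0.0232,0,0,0,0],
  [0,-0.032,0.0232,0,0,0,0],
  [0,0,0,0,0,0,0],
])

```text
t: 6.95
tool_pos: [0.6059, -0.0661, 0.1194]
ee_rot: [-0.165, 3.135, 0.004]
contact_force: [-0.2, -0.7, -1.3]
grip_width: 0.0333
```

Run:
```python
from h import *
go([0.602,-0.072,0.12],95.6)
k=cal('wrist'); im=arm.read_camera('wrist'); cv2.imwrite("pics/w2.png",im)
for n in ["prop_short_top","tray_mid","prop_tall_top"]:
  for c in ["wrist","top","side"]:
    if c!="wrist": arm.read_camera(c)
    print(n,c,[(np.round(r['at'],3).tolist(),round(r['conf'],2)) for r in arm.spot_point(n,c)][:2])
```

```text
t 6.95 tcp [ 0.6059 -0.0661  0.1194] yaw_y 96.04 toolz [ 0.0025  0.0026 -1.    ] w 0.0333 F [-0.2 -0.7 -1.3] q [-0.14  0.55  0.24  1.77 -0.17  0.84  1.85]
shift in present tool axes [ 0.0045 -0.0055 -0.0006] world d [-0.0039 -0.0059  0.0006]
turn about tool z rad (minus world): 0.0076 | alt -3.134
shift in axes after turn [ 0.0045 -0.0055 -0.0006]
level rotvec in tool axes [0.0024 0.0027 0.    ]
prop_short_top wrist [([0.607, -0.072, 0.04], 0.68)]
prop_short_top top [([0.586, 0.078, 0.047], 0.3)]
prop_short_top side [([0.604, -0.072, 0.039], 0.8)]
tray_mid wrist [([0.6, -0.001, 0.008], 0.91), ([0.59, -0.224, -0.002], 0.55)]
tray_mid top []
tray_mid side [([0.596, 0.003, 0.01], 0.82)]
prop_tall_top wrist [([0.591, 0.073, 0.046], 0.72)]
prop_tall_top top [([0.589, 0.076, 0.05], 0.7), ([0.59, -0.22, -0.004], 0.41)]
prop_tall_top side [([0.587, 0.074, 0.052], 0.88), ([0.597, -0.221, -0.001], 0.71)]
```

View pics/w2.png

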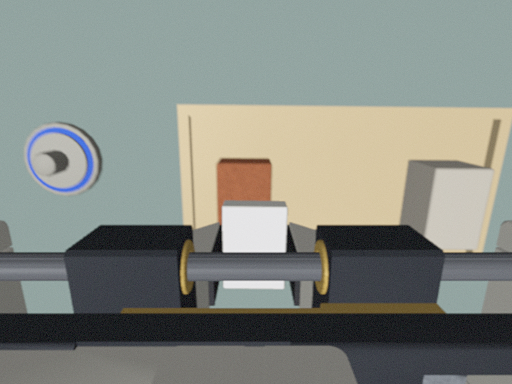

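Emit:
play_rows([
  [0,0.003,-0.0055,0,0.002,0.003,0],
  [0,0,0,0.02,0,0,0],
  [0,0,0,0.015,0,0,0],
  [0,0,0,0.008,0,0,0],
  [0,0,0,0,0,0,0],
  [0,0,0,0,0,0,0],
])

```text
t: 8.35
tool_pos: [0.5997, -0.0781, 0.0768]
ee_rot: [0.154, -3.135, 0.003]
contact_force: [-0.7, -0.8, -0.5]
grip_width: 0.0339
```

Run:
```python
from h import *
go([0.603,-0.072,0.0665],95.6)
k=cal('wrist'); im=arm.read_camera('wrist'); cv2.imwrite("pics/w3.png",im)
im=arm.read_camera('side'); cv2.imwrite("pics/s3.png",cv2.resize(im[100:260,150:350],None,fx=4,fy=4))
```

```text
t 8.35 tcp [ 0.5997 -0.0781  0.0768] yaw_y 95.63 toolz [-0.003  -0.0023 -1.    ] w 0.0339 F [-0.7 -0.8 -0.5] q [-0.11  0.6   0.22  1.81 -0.18  0.75  1.87]
shift in present tool axes [-0.0039  0.0057  0.0103] world d [ 0.0033  0.0061 -0.0103]
turn about tool z rad (minus world): 0.0005 | alt -3.1411
shift in axes after turn [-0.0039  0.0057  0.0103]
level rotvec in tool axes [-0.002  -0.0033  0.    ]
```

View pics/s3.png

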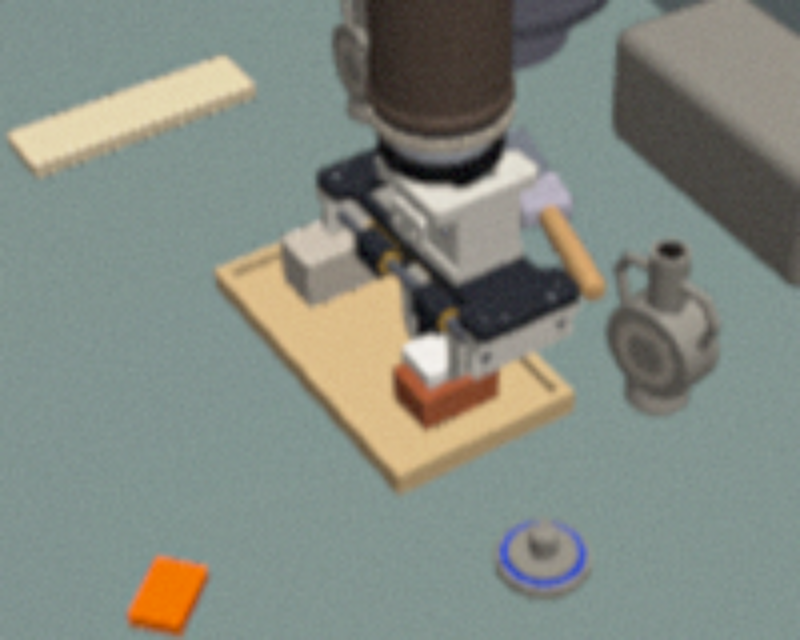

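View pics/w3.png

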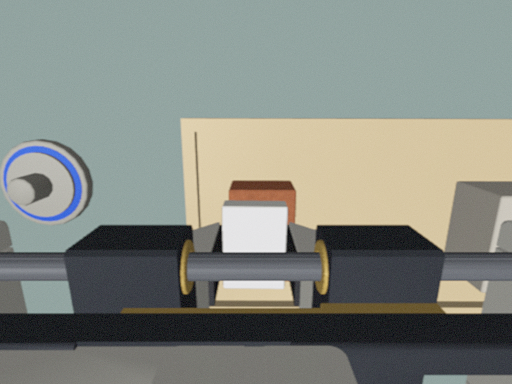

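Emit:
play_rows([
  [0,-0.004,0.006,0,-0.002,-0.003,0],
  [0,0,0,0,0,0,0],
  [0,0,0,0.005,0,0,0],
  [0,0,0,0.004,0,0,0],
  [0,0,0,0.001,0,0,0],
  [0,0,0,0,0,0,0],
  [0,0,0,0,0,0,0],
])

```text
t: 9.15
tool_pos: [0.6029, -0.0718, 0.0665]
ee_rot: [0.154, -3.138, 0.0]
contact_force: [-0.3, 0.7, -1.0]
grip_width: 0.0335
```

Run:
```python
from h import *
go([0.603,-0.072,0.0665],95.6)
k=cal('wrist'); im=arm.read_camera('wrist'); cv2.imwrite("pics/w4.png",im)
im=arm.read_camera('side'); cv2.imwrite("pics/s4.png",cv2.resize(im[160:220,230:310],None,fx=8,fy=8))
```

```text
t 9.15 tcp [ 0.6029 -0.0718  0.0665] yaw_y 95.61 toolz [-2.e-04 -1.e-04 -1.e+00] w 0.0335 F [-0.3  0.7 -1. ] q [-0.12  0.61  0.22  1.81 -0.19  0.73  1.87]
shift in present tool axes [-0.0001 -0.0002  0.    ] world d [ 0.0001 -0.0002 -0.    ]
turn about tool z rad (minus world): 0.0002 | alt -3.1414
shift in axes after turn [-0.0001 -0.0002  0.    ]
level rotvec in tool axes [-0.0001 -0.0002  0.    ]
```

View pics/s4.png

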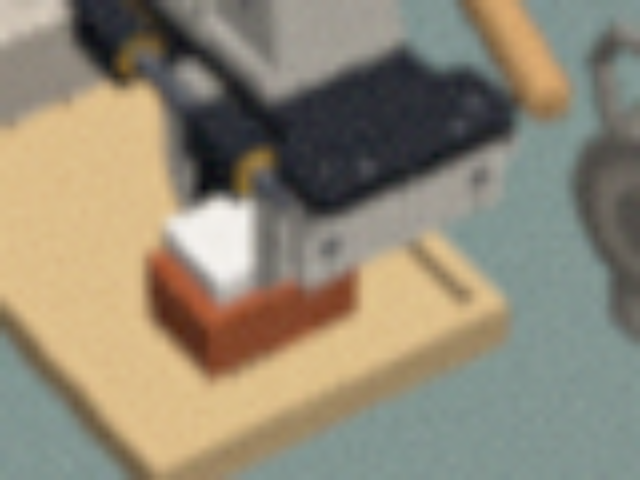

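View pics/w4.png

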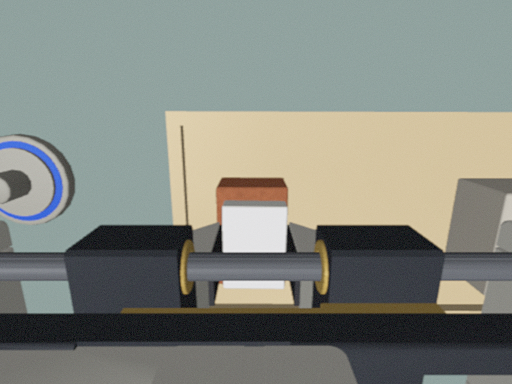

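Emit:
play_rows([
  [0.5,0,0,0,0,0,0],
  [0.5,0,0,0,0,0,0],
  [0.5,0,0,0,0,0,0],
  [0.5,0,0,-0.01,0,0,0],
  [0.5,0,0,-0.03,0,0,0],
  [0.5,0,0,-0.04,0,0,0],
  [0.5,0,0,-0.01,0,0,0.14],
  [0.5,0,0,0,0,0,0.14],
  [0.5,0,0,0,0,0,0.14],
  [0.5,0,0,0,0,0,0.14],
  [0.5,0,0,0,0,0,0.14],
  [0.5,0,0,0,0,0,0.14],
])

```text
t: 10.45
tool_pos: [0.6031, -0.0715, 0.1576]
ee_rot: [1.147, 2.924, 0.001]
contact_force: [-0.7, 0.4, -0.9]
grip_width: 0.0462
```

Emit:
play_rows([
  [0.5,0,0,0,0,0,0.14],
  [0.5,0,0,0,0,0,0.14],
  [0.5,0,0,0,0,0,0.14],
  [0.5,0,0,0,0,0,0.14],
  [0.5,0,0,0,0,0,0.14],
  [0.5,0,0,0,0,0,0],
  [0.5,0,0,0,0,0,0],
])

```text
t: 11.15
tool_pos: [0.6031, -0.0715, 0.1571]
ee_rot: [2.068, 2.364, 0.0]
contact_force: [0.0, 0.4, 0.1]
grip_width: 0.046
```

Run:
```python
from h import *
go([0.592,-0.222,0.10],5.6)
im=arm.read_camera('side'); cv2.imwrite("pics/s5.png",cv2.resize(im[130:250,190:340],None,fx=5,fy=5))
```

```text
t 11.15 tcp [ 0.6031 -0.0715  0.1571] yaw_y 7.64 toolz [ 3.e-04  0.e+00 -1.e+00] w 0.046 F [0.  0.4 0.1] q [-0.42  0.56  0.67  1.77 -0.42  0.96  0.55]
shift in present tool axes [-0.1477 -0.031   0.0571] world d [-0.0111 -0.1505 -0.0571]
turn about tool z rad (minus world): 0.0356 | alt -3.106
shift in axes after turn [-0.1487 -0.0257  0.0571]
level rotvec in tool axes [ 0.0003  0.     -0.    ]
```

View pics/s5.png

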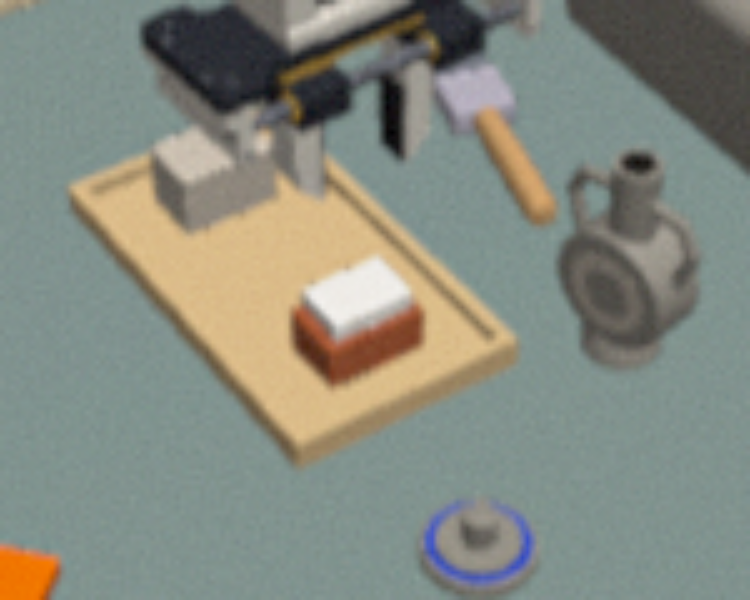

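Emit:
play_rows([
  [0.5,0,0,0,0,0,0.036],
  [0.5,-0.037,-0.0065,0,0,0,0],
  [0.5,-0.037,-0.0065,0,0,0,0],
  [0.5,-0.037,-0.0065,0.01,0,0,0],
  [0.5,-0.037,-0.0065,0.01,0,0,0],
  [0.5,0,0,0,0,0,0],
  [0.5,0,0,0,0,0,0],
])

```text
t: 11.9
tool_pos: [0.5902, -0.2227, 0.1366]
ee_rot: [-2.119, -2.319, 0.0]
contact_force: [-0.2, 0.3, -0.1]
grip_width: 0.0456
```

Run:
```python
from h import *
go([0.592,-0.222,0.10],5.6)
k=cal('wrist');im=arm.read_camera('wrist'); cv2.imwrite("pics/w5.png",im)
print([(np.round(r['at'],3).tolist(),round(r['conf'],2)) for r in arm.spot_point("lid","wrist")])
hsv=cv2.cvtColor(im,cv2.COLOR_BGR2HSV); m=cv2.inRange(hsv,(110,100,60),(130,255,255))
ct=cv2.findNonZero(m)[:,0]; P=ray('wrist',ct,0.009,k)[:,:2]*1000; print(cv2.minEnclosingCircle(P.astype(np.float32)))
```

```text
t 11.9 tcp [ 0.5902 -0.2227  0.1366] yaw_y 5.17 toolz [-4.e-04  1.e-04 -1.e+00] w 0.0456 F [-0.2  0.3 -0.1] q [-0.15  0.62  0.65  1.72 -0.45  0.95  0.77]
shift in present tool axes [0.0006 0.0018 0.0366] world d [ 0.0018  0.0007 -0.0366]
turn about tool z rad (minus world): -0.0075 | alt 3.1341
shift in axes after turn [0.0005 0.0018 0.0366]
level rotvec in tool axes [-0.0004 -0.0001  0.    ]
[([0.592, -0.223, -0.003], 0.83)]
((591.410888671875, -222.98533630371094), 25.8388614654541)
```

View pics/w5.png

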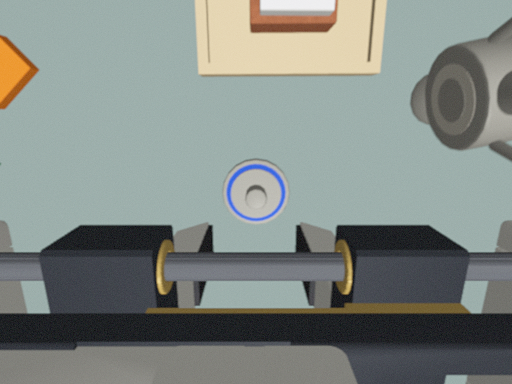

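Emit:
play_rows([
  [0.5,0,0.001,0.03,0,0,0],
  [0.5,0,0,0.035,0,0,0],
  [0.5,0,0,0.022,0,0,0],
  [0.5,0,0,0.009,0,0,0],
  [0.5,0,0,0,0,0,0],
  [0,0,0,0,0,0,0],
  [0,0,0,0,0,0,0],
  [0,0,0,0,0,0,0],
  [0,0,0,0,0,0,0],
  [0,0,0,0,0,0,0],
  [0,0,0,0,0,0,0],
])

```text
t: 13.1
tool_pos: [0.5922, -0.2214, 0.0414]
ee_rot: [2.115, 2.322, 0.001]
contact_force: [-0.7, 0.8, 6.2]
grip_width: 0.0166
```

Run:
```python
from h import *
go([0.596,0.0027,0.14],5.6)
```

```text
t 13.1 tcp [ 0.5922 -0.2214  0.0414] yaw_y 5.32 toolz [ 0.001  0.    -1.   ] w 0.0166 F [-0.7  0.8  6.2] q [-0.09  0.74  0.57  1.78 -0.54  0.78  0.84]
shift in present tool axes [ 0.2228  0.0247 -0.0986] world d [0.0038 0.2241 0.0986]
turn about tool z rad (minus world): -0.0048 | alt 3.1368
shift in axes after turn [ 0.2227  0.0257 -0.0986]
level rotvec in tool axes [0.001  0.0001 0.    ]
```

Emit:
play_rows([
  [0,0,0,-0.02,0,0,0],
  [0,0,0,-0.04,0,0,0],
  [0,0,0,-0.035,0,0,0],
  [0,0.037,0.0042,0,0,0,0],
  [0,0.037,0.0042,0,0,0,0],
  [0,0.037,0.0042,0,0,0,0],
  [0,0.037,0.0042,0,0,0,0],
  [0,0.037,0.0042,0,0,0,0],
  [0,0.037,0.0042,0,0,0,0],
  [0,0,0,0,0,0,0],
  [0,0,0,0,0,0,0],
])

```text
t: 14.2
tool_pos: [0.5962, 0.0032, 0.1355]
ee_rot: [-2.113, -2.325, 0.0]
contact_force: [-0.2, 0.3, -1.3]
grip_width: 0.0169
```

Run:
```python
from h import *
go([0.596,0.0027,0.0525],5.6)
im=arm.read_camera('wrist'); cv2.imwrite("pics/w6.png",im)
im=arm.read_camera('side'); cv2.imwrite("pics/s6.png",cv2.resize(im[100:250,180:340],None,fx=4,fy=4))
```

```text
t 14.2 tcp [0.5962 0.0032 0.1355] yaw_y 5.47 toolz [-4.e-04  0.e+00 -1.e+00] w 0.0169 F [-0.2  0.3 -1.3] q [-0.55  0.58  0.67  1.82 -0.45  0.91  0.42]
shift in present tool axes [-0.0005 -0.0002  0.083 ] world d [-0.0002 -0.0005 -0.083 ]
turn about tool z rad (minus world): -0.0023 | alt 3.1392
shift in axes after turn [-0.0005 -0.0002  0.083 ]
level rotvec in tool axes [-0.0004 -0.      0.    ]
```

View pics/w6.png

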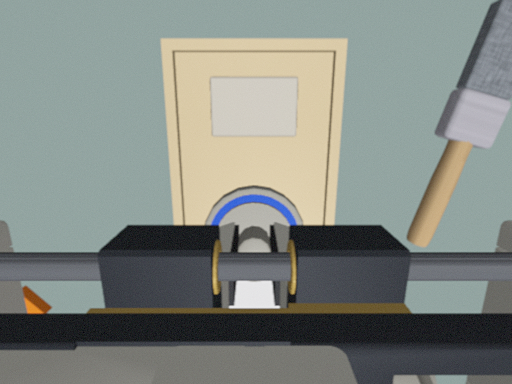

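View pics/s6.png

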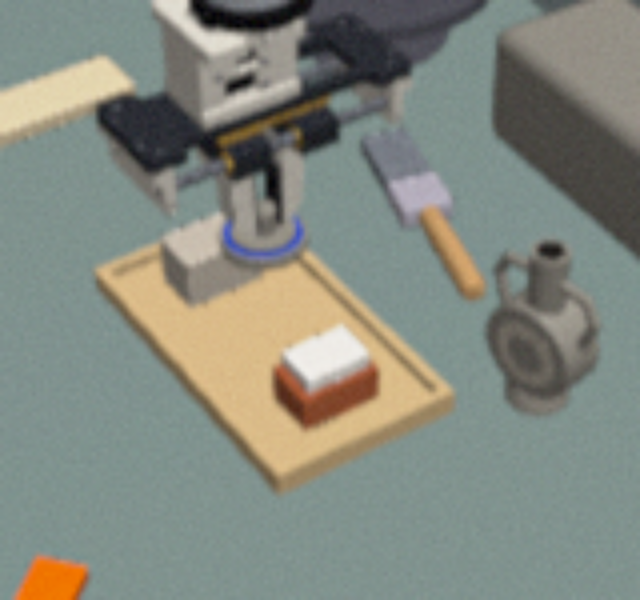

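Emit:
play_rows([
  [0,0,0,0.035,0,0,0],
  [0,0,0,0.03,0,0,0],
  [0,0,0,0.012,0,0,0],
  [0,0,0,0.005,0,0,0],
  [0,0,0,0.001,0,0,0],
  [0,0,0,0,0,0,0],
  [0,0,0,0,0,0,0],
])

```text
t: 15.0
tool_pos: [0.5971, 0.0019, 0.0539]
ee_rot: [2.115, 2.321, 0.002]
contact_force: [-0.2, 0.4, -0.7]
grip_width: 0.0171
```

Run:
```python
from h import *
go([0.596,0.0027,0.0515],5.6)
im=arm.read_camera('side'); cv2.imwrite("pics/s7.png",cv2.resize(im[100:250,180:340],None,fx=4,fy=4))
```

```text
t 15.0 tcp [0.5971 0.0019 0.0539] yaw_y 5.32 toolz [ 1.9e-03  2.0e-04 -1.0e+00] w 0.0171 F [-0.2  0.4 -0.7] q [-0.49  0.68  0.59  1.87 -0.54  0.75  0.5 ]
shift in present tool axes [ 0.0009 -0.0011  0.0024] world d [-0.0011  0.0008 -0.0024]
turn about tool z rad (minus world): -0.005 | alt 3.1366
shift in axes after turn [ 0.0009 -0.0011  0.0024]
level rotvec in tool axes [ 0.0019 -0.0001  0.    ]
```

View pics/s7.png

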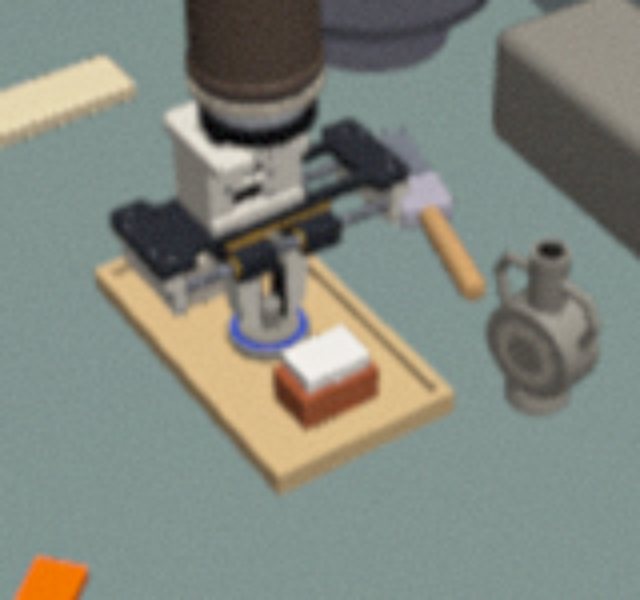

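Emit:
play_rows([
  [0,0,0,0.002,0.001,0,0],
  [0,0,0,0,0,0,0],
  [0.4,0,0,0,0,0,0],
  [0.4,0,0,0,0,0,0],
  [0.4,0,0,0,0,0,0],
  [0.4,0,0,-0.015,0,0,0],
  [0.4,0,0,-0.035,0,0,0],
  [0.4,0,0,-0.04,0,0,0],
  [0.4,0,0,-0.02,0,0,0],
  [0.4,0,0,0,0,0,0],
  [0.4,0,0,0,0,0,0],
])

```text
t: 16.15
tool_pos: [0.5965, 0.0023, 0.1614]
ee_rot: [-2.116, -2.322, -0.001]
contact_force: [-0.2, 0.4, 0.5]
grip_width: 0.0364
```

Run:
```python
from h import *
go([0.538,0.348,0.16],96)
k=cal('wrist');im=arm.read_camera('wrist'); cv2.imwrite("pics/w8.png",im)
for n in ["lid","shim","prop_short_top","prop_tall_top","tray_mid"]: print(n,[(np.round(r['at'],3).tolist(),round(r['conf'],2)) for r in arm.spot_point(n,"wrist")][:3])
im=arm.read_camera('side'); cv2.imwrite("pics/s8.png",cv2.resize(im[100:250,180:340],None,fx=4,fy=4))
for n in ["lid","shim"]: print(n,[(np.round(r['at'],3).tolist(),round(r['conf'],2)) for r in arm.spot_point(n,"side")][:5])
```

```text
t 16.15 tcp [0.5965 0.0023 0.1614] yaw_y 5.33 toolz [ 0.e+00  4.e-04 -1.e+00] w 0.0364 F [-0.2  0.4  0.5] q [-0.56  0.55  0.7   1.79 -0.42  0.96  0.4 ]
shift in present tool axes [ 0.3497 -0.0261  0.0016] world d [-0.0585  0.3457 -0.0014]
turn about tool z rad (minus world): 1.5591 | alt -1.5825
shift in axes after turn [-0.022  -0.35    0.0014]
level rotvec in tool axes [ 0.0001 -0.0004  0.    ]
lid [([0.594, 0.0, 0.007], 0.72), ([0.767, 0.066, -0.003], 0.41)]
shim [([0.375, -0.142, 0.001], 0.88), ([0.608, -0.066, 0.039], 0.82)]
prop_short_top [([0.605, -0.071, 0.009], 0.21)]
prop_tall_top [([0.592, 0.076, 0.049], 0.95)]
tray_mid [([0.607, -0.073, 0.011], 0.37)]
lid [([0.597, -0.002, 0.011], 0.66)]
shim [([0.342, -0.327, -0.0], 0.93), ([0.373, -0.144, 0.001], 0.74), ([0.604, -0.071, 0.041], 0.68), ([0.336, -0.232, 0.0], 0.62), ([0.54, 0.349, 0.0], 0.61)]
```

View pics/s8.png

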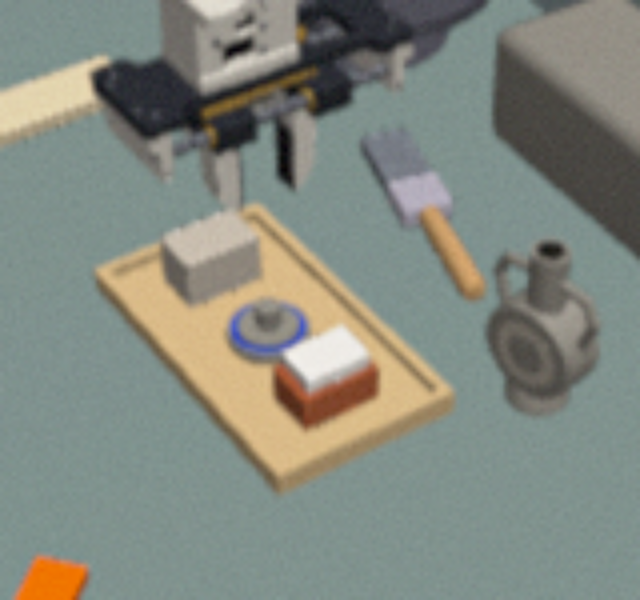

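View pics/w8.png

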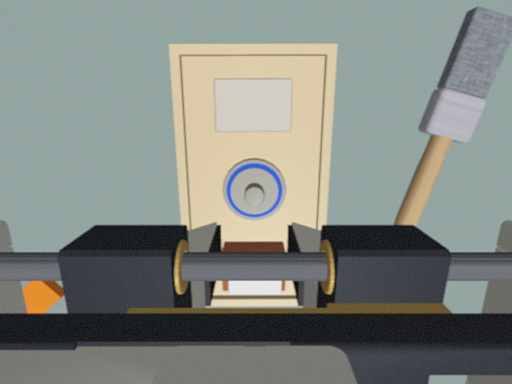

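Run:
```python
from h import *
P=ray('wrist',[(214,79),(292,79),(291,131),(214,131)],0.05); print(P.round(4),P.mean(0).round(4))
im=cv2.imread("pics/w8.png");hsv=cv2.cvtColor(im,cv2.COLOR_BGR2HSV); m=cv2.inRange(hsv,(110,100,60),(130,255,255)); m[300:]=0
ct=cv2.findNonZero(m)[:,0]; print(cv2.minEnclosingCircle((ray('wrist',ct,0.019)[:,:2]*1000).astype(np.float32)))
```

```text
[[0.5575 0.0913 0.05  ]
 [0.6159 0.0967 0.05  ]
 [0.6198 0.0586 0.05  ]
 [0.5598 0.053  0.05  ]] [0.5883 0.0749 0.05  ]
((595.9915161132812, 0.193388894200325), 25.80670166015625)
```

Emit:
play_rows([
  [0.9,0,0,0,0,0,-0.144],
  [0.9,0,0,0,0,0,-0.144],
  [0.9,0,0,0,0,0,-0.144],
  [0.9,0,0,0,0,0,-0.144],
  [0.9,0,0,0,0,0,-0.144],
  [0.9,0,0,0,0,0,-0.144],
  [0.9,0,0,0,0,0,-0.144],
  [0.9,0,0,0,0,0,-0.144],
  [0.9,0,0,0,0,0,-0.144],
  [0.9,0,0,0,0,0,-0.144],
  [0.9,0,0,0,0,0,-0.144],
])

```text
t: 17.7
tool_pos: [0.5964, 0.0019, 0.1605]
ee_rot: [0.175, -3.135, 0.0]
contact_force: [-0.5, -0.7, -1.1]
grip_width: 0.0822
```

Emit:
play_rows([
  [0.9,0.002,0.035,0,0,0,0],
  [0.9,0.002,0.035,0,0,0,0],
  [0.9,0.002,0.035,0,0,0,0],
  [0.9,0.002,0.035,0,0,0,0],
  [0.9,0.002,0.035,0,0,0,0],
  [0.9,0.002,0.035,0,0,0,0],
  [0.9,0.002,0.035,0,0,0,0],
  [0.9,0.002,0.035,0,0,0,0],
  [0.9,0.002,0.035,0,0,0,0],
  [0.9,0.002,0.035,0,0,0,0],
  [0.9,0,0,0,0,0,0],
  [0.9,0,0,0,0,0,0],
])

```text
t: 18.9
tool_pos: [0.539, 0.3488, 0.1603]
ee_rot: [0.17, -3.136, 0.001]
contact_force: [0.3, -1.8, 0.4]
grip_width: 0.0825
```

Run:
```python
from h import *
k=cal('wrist');im=arm.read_camera('wrist'); cv2.imwrite("pics/w9.png",im)
print([(np.round(r['at'],3).tolist(),round(r['conf'],2)) for r in arm.spot_point("bat","wrist")][:3])
go([0.538,0.348,0.16],96)
```

```text
[([0.532, 0.35, -0.0], 0.75)]
t 19.0 tcp [0.5399 0.3466 0.1606] yaw_y 96.0 toolz [-9.0e-04 -1.2e-03 -1.0e+00] w 0.0827 F [ 0.3 -0.8 -0.6] q [-0.81  0.55  0.23  1.65 -0.15  0.96  1.15]
shift in present tool axes [0.0018 0.0016 0.0006] world d [-0.0019  0.0014 -0.0006]
turn about tool z rad (minus world): 0.0 | alt -3.1416
shift in axes after turn [0.0018 0.0016 0.0006]
level rotvec in tool axes [-0.0011 -0.001  -0.    ]
```

View pics/w9.png

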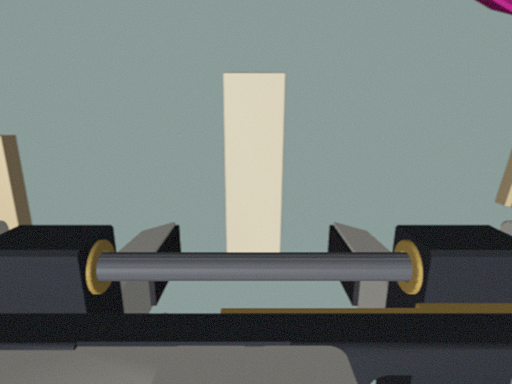

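Run:
```python
from h import *
P=ray('wrist',[(223.5,72.5),(284.5,73),(281,250),(226.5,250)],0.014); print(P.round(4))
L=P[0]-P[3];Q=P[1]-P[2]; print(np.degrees(np.arctan2(L[1],L[0]))%180,np.degrees(np.arctan2(Q[1],Q[0]))%180, np.linalg.norm(P[0]-P[1]),np.linalg.norm(P[2]-P[3]))
e=(P[0]+P[1])/2; d=(L+Q)/np.linalg.norm(L+Q); print('centre from end',e-0.1*d)
for c in ['top','side']:
  arm.read_camera(c); print([(np.round(r['at'],4).tolist(),round(r['conf'],2)) for r in arm.spot_point("bat",c)][:1])
go([0.538,0.348,0.028],96)
```

```text
[[0.4409 0.309  0.014 ]
 [0.4358 0.3612 0.014 ]
 [0.6003 0.3792 0.014 ]
 [0.606  0.3251 0.014 ]]
5.550672842450211 6.248568644977837 0.052403457365248776 0.05442069427638893
centre from end [0.53780711 0.34537054 0.014     ]
[([0.5394, 0.3497, 0.0004], 0.85)]
[([0.5391, 0.3459, 0.0029], 0.93)]
t 19.2 tcp [0.54   0.3468 0.1608] yaw_y 95.98 toolz [-8.e-04 -4.e-04 -1.e+00] w 0.0827 F [-0.4  0.1 -0.3] q [-0.81  0.55  0.23  1.65 -0.15  0.96  1.15]
shift in present tool axes [0.0017 0.0015 0.1328] world d [-0.002   0.0012 -0.1328]
turn about tool z rad (minus world): -0.0004 | alt 3.1412
shift in axes after turn [0.0017 0.0015 0.1328]
level rotvec in tool axes [-0.0003 -0.0009 -0.    ]
```

Emit:
play_rows([
  [0.9,0.0015,0,0.03,0,0,0],
  [0.9,0,0,0.04,0,0,0],
  [0.9,0,0,0.04,0,0,0],
  [0.9,0,0,0.015,0,0,0],
  [0.9,0,0,0.0075,0,0,0],
  [0.9,0,0,0,0,0,0],
  [0.9,0,0,0,0,0,0],
])

```text
t: 19.9
tool_pos: [0.539, 0.3484, 0.0299]
ee_rot: [-0.166, 3.136, 0.002]
contact_force: [0.7, 0.4, 0.2]
grip_width: 0.083
```

Run:
```python
from h import *
go([0.538,0.347,0.028],96)
```

```text
t 19.9 tcp [0.539  0.3484 0.0299] yaw_y 96.07 toolz [ 0.0011  0.0014 -1.    ] w 0.083 F [0.7 0.4 0.2] q [-0.78  0.71  0.19  1.74 -0.19  0.71  1.18]
shift in present tool axes [ 0.0011 -0.0013  0.0019] world d [-0.001  -0.0014 -0.0019]
turn about tool z rad (minus world): 0.0012 | alt -3.1404
shift in axes after turn [ 0.0011 -0.0013  0.0019]
level rotvec in tool axes [0.0013 0.0012 0.    ]
```

Emit:
play_rows([
  [0.9,0.001,-0.001,0.0015,0.001,0.001,0],
  [0,0,0,0,0,0,0],
  [0,0,0,0,0,0,0],
  [0,0,0,0,0,0,0],
  [0,0,0,0,0,0,0],
  [0,0,0,0,0,0,0],
  [0,0,0,0,0,0,0],
])

```text
t: 20.6
tool_pos: [0.537, 0.3471, 0.027]
ee_rot: [0.167, -3.135, 0.001]
contact_force: [-0.6, 0.4, 2.4]
grip_width: 0.0537
```

Run:
```python
from h import *
go([0.5955,0.0015,0.16],5.5)
```

```text
t 20.6 tcp [0.537  0.3471 0.027 ] yaw_y 96.09 toolz [-1.6e-03 -6.0e-04 -1.0e+00] w 0.0537 F [-0.6  0.4  2.4] q [-0.78  0.71  0.19  1.74 -0.19  0.71  1.18]
shift in present tool axes [-0.0212 -0.35   -0.1329] world d [ 0.0585 -0.3456  0.133 ]
turn about tool z rad (minus world): -1.5605 | alt 1.5811
shift in axes after turn [ 0.3499 -0.0251 -0.1324]
level rotvec in tool axes [-0.0004 -0.0017  0.    ]
```

Emit:
play_rows([
  [0,0,0,-0.015,0,0.001,0],
  [0,0,0,-0.035,0,0,0],
  [0,0,0,-0.04,0,0,0],
  [0,0,0,-0.035,0,0,0],
  [0,0,0,-0.01,0,0,0.07],
  [0,0,0,0,0,0,0.13],
  [0,0,0,0,0,0,0.14],
  [0,0,0,0,0,0,0.14],
  [0,0,0,0,0,0,0.14],
  [0,0,0,0,0,0,0.14],
  [0,0,0,0,0,0,0.14],
  [0,0,0,0,0,0,0.14],
])

```text
t: 21.8
tool_pos: [0.5369, 0.3465, 0.1623]
ee_rot: [-1.421, -2.799, 0.005]
contact_force: [-0.6, -0.1, -3.6]
grip_width: 0.0535
```

Emit:
play_rows([
  [0,0,0,0,0,0,0.14],
  [0,0,0,0,0,0,0.14],
  [0,0,0,0,0,0,0.14],
  [0,0,0,0,0,0,0.08],
  [0,0,0,0,0,0,0.041],
  [0,0,0,0,0,0,0],
  [0,0,0,0,0,0,0],
])

```text
t: 22.5
tool_pos: [0.5371, 0.3468, 0.162]
ee_rot: [-2.11, -2.326, 0.005]
contact_force: [-0.7, -0.1, -2.9]
grip_width: 0.0539
```

Run:
```python
from h import *
go([0.5955,0.0015,0.16],5.5)
im=arm.read_camera('wrist'); cv2.imwrite("pics/w10.png",im)
im=arm.read_camera('side'); cv2.imwrite("pics/s10.png",im)
```

```text
t 22.5 tcp [0.5371 0.3468 0.162 ] yaw_y 5.58 toolz [-0.0033 -0.0013 -1.    ] w 0.0539 F [-0.7 -0.1 -2.9] q [-1.08  0.61  0.66  1.67 -0.42  1.01 -0.18]
shift in present tool axes [-0.3493  0.0246  0.0023] world d [ 0.0584 -0.3453 -0.002 ]
turn about tool z rad (minus world): 0.0013 | alt -3.1403
shift in axes after turn [-0.3493  0.0251  0.0023]
level rotvec in tool axes [-0.0034  0.001   0.    ]
```

View pics/w10.png

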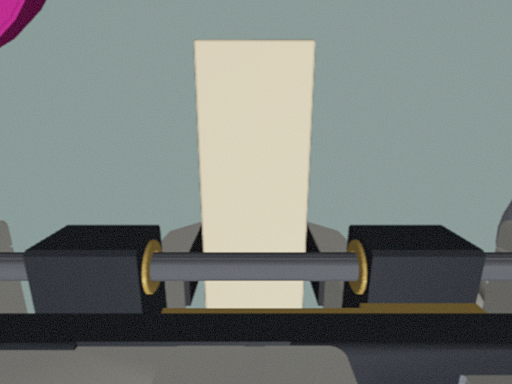

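View pics/s10.png

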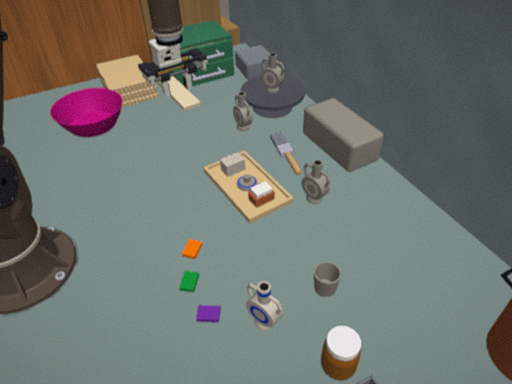

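Run:
```python
from h import *
o=arm.get_obs(); T=R.from_rotvec(o['ee_rot']).as_matrix(); p=np.array(o['tool_pos'])
for zz in (0.003,0.008,0.013,0.018,0.023):
  print(zz,proj('wrist',[p+T@[0.0987,s,zz] for s in(-.027,.027)]).round(1).tolist())
for xx in (.095,.103):  print(xx,proj('wrist',[p+T@[xx,s,.013] for s in(-.027,.027)]).round(1).tolist())
```

```text
0.003 [[187.5, 34.9], [320.6, 34.8]]
0.008 [[190.0, 37.8], [318.1, 37.7]]
0.013 [[192.3, 40.5], [315.8, 40.4]]
0.018 [[194.5, 43.0], [313.6, 42.9]]
0.023 [[196.5, 45.3], [311.6, 45.3]]
0.095 [[192.7, 49.7], [315.4, 49.6]]
0.103 [[191.8, 29.6], [316.3, 29.5]]
```

Run:
```python
from h import *
im=cv2.imread("pics/w10.png").astype(float)
b=im[:,:,2]-im[:,:,0]  # creamness
o=arm.get_obs(); T=R.from_rotvec(o['ee_rot']).as_matrix(); p=np.array(o['tool_pos'])
for r in range(50,220,20):
    g=cv2.GaussianBlur(b,(5,5),0)[r]; d=np.diff(g)
    l=150+np.argmax(d[150:256]); q=256+np.argmin(d[256:360]); w=q-l
    # which zz gives width
    zs=np.linspace(-.01,.04,51); best=None
    for z in zs:
        xs=np.linspace(-.02,.12,141); U=proj('wrist',[p+T@[x,-.027,z] for x in xs]); V=proj('wrist',[p+T@[x,.027,z] for x in xs])
        i=np.argmin(abs(U[:,1]-r)); e=abs(V[i,0]-U[i,0]-w)
        if best is None or e<best[0]: best=(e,z,xs[i])
    print(r,l,q,w,best)
```

```text
50 193 314 121 (np.float64(0.10700027380795518), np.float64(0.015000000000000001), np.float64(0.09499999999999997))
70 194 313 119 (np.float64(0.08839820244909902), np.float64(0.015000000000000001), np.float64(0.08699999999999998))
90 195 312 117 (np.float64(0.12155598655763811), np.float64(0.015000000000000001), np.float64(0.07799999999999997))
110 195 311 116 (np.float64(0.003316775081088963), np.float64(0.014), np.float64(0.06899999999999998))
130 196 310 114 (np.float64(0.13626104407103412), np.float64(0.014), np.float64(0.059999999999999984))
150 197 310 113 (np.float64(0.07404211859446264), np.float64(0.013), np.float64(0.050999999999999976))
170 198 309 111 (np.float64(0.10561362477412217), np.float64(0.013), np.float64(0.04099999999999998))
190 199 308 109 (np.float64(0.20454652911686821), np.float64(0.013), np.float64(0.03099999999999999))
210 200 307 107 (np.float64(0.3051040976894228), np.float64(0.014), np.float64(0.020999999999999994))
```

Emit:
play_rows([
  [0,-0.015,0.001,0,-0.003,0.001,0],
  [0,-0.033,0.0023,0,0,0,0],
  [0,-0.033,0.0023,0,0,0,0],
  [0,-0.033,0.0023,0,0,0,0],
  [0,-0.033,0.0023,0,0,0,0],
  [0,-0.033,0.0023,0,0,0,0],
  [0,-0.033,0.0023,0,0,0,0],
  [0,-0.033,0.0023,0,0,0,0],
  [0,-0.033,0.0023,0,0,0,0],
  [0,-0.033,0.0023,0,0,0,0],
  [0,-0.025,0.0018,0,0,0,0],
  [0,-0.011,0.0007,0,0,0,0],
])

```text
t: 23.8
tool_pos: [0.5945, -0.002, 0.1623]
ee_rot: [2.117, 2.319, -0.001]
contact_force: [-0.2, -0.4, -2.4]
grip_width: 0.054
```

Emit:
play_rows([
  [0,0,0,0,0,0,0],
  [0,0,0,0,0,0,0],
  [0,0,0,0,0,0,0],
])

```text
t: 24.1
tool_pos: [0.5945, 0.0048, 0.1615]
ee_rot: [-2.109, -2.327, -0.001]
contact_force: [0.6, 0.3, -2.4]
grip_width: 0.0538
```

Run:
```python
from h import *
go([0.5955,0.0025,0.095],5.5)
im=arm.read_camera('side'); cv2.imwrite("pics/s11.png",cv2.resize(im[80:250,170:340],None,fx=4,fy=4))
```

```text
t 24.1 tcp [0.5945 0.0048 0.1615] yaw_y 5.64 toolz [-5.e-04  1.e-03 -1.e+00] w 0.0538 F [ 0.6  0.3 -2.4] q [-0.55  0.54  0.66  1.8  -0.4   0.95  0.38]
shift in present tool axes [-0.0024  0.0008  0.0665] world d [ 0.001  -0.0023 -0.0665]
turn about tool z rad (minus world): 0.0024 | alt -3.1392
shift in axes after turn [-0.0024  0.0008  0.0665]
level rotvec in tool axes [-0.0004 -0.001   0.    ]
```

View pics/s11.png

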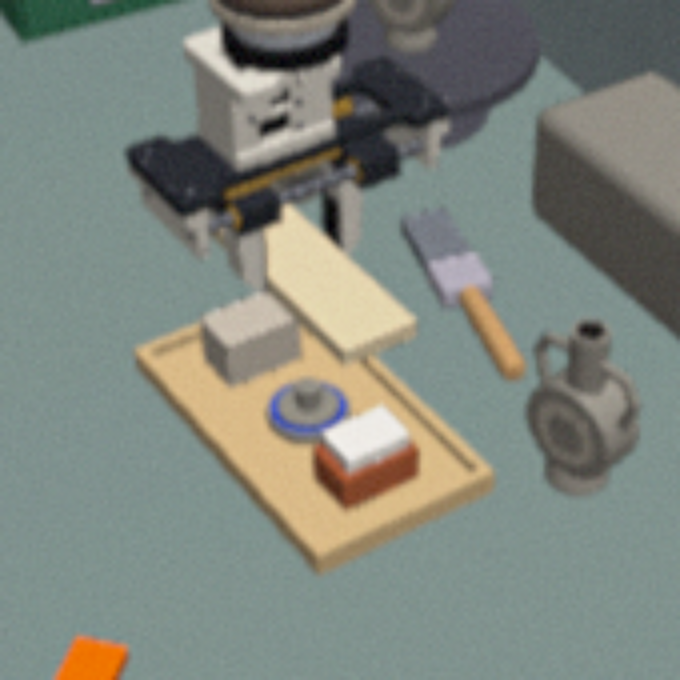

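Lower in stages.

Emit:
play_rows([
  [0,-0.0025,0.001,0.02,0,-0.001,0],
  [0,0,0,0.025,0,0,0],
  [0,0,0,0.02,0,0,0],
  [0,0,0,0.01,0,0,0],
  [0,0,0,0,0,0,0],
  [0,0,0,0,0,0,0],
])

```text
t: 24.75
tool_pos: [0.5964, 0.0007, 0.0874]
ee_rot: [2.111, 2.325, -0.0]
contact_force: [0.2, -0.7, -2.0]
grip_width: 0.0537
```

Run:
```python
from h import *
go([0.5955,0.0025,0.0775],5.5)
im=arm.read_camera('side'); cv2.imwrite("pics/s12.png",cv2.resize(im[100:250,180:340],None,fx=4.5,fy=4,interpolation=2))
```

```text
t 24.75 tcp [0.5964 0.0007 0.0874] yaw_y 5.53 toolz [ 8.e-04 -1.e-03 -1.e+00] w 0.0537 F [ 0.2 -0.7 -2. ] q [-0.49  0.63  0.6   1.85 -0.48  0.81  0.45]
shift in present tool axes [ 0.0019 -0.0008  0.0099] world d [-0.0009  0.0018 -0.0099]
turn about tool z rad (minus world): 0.0005 | alt -3.1411
shift in axes after turn [ 0.0019 -0.0008  0.0099]
level rotvec in tool axes [ 0.0007  0.0011 -0.    ]
```

View pics/s12.png

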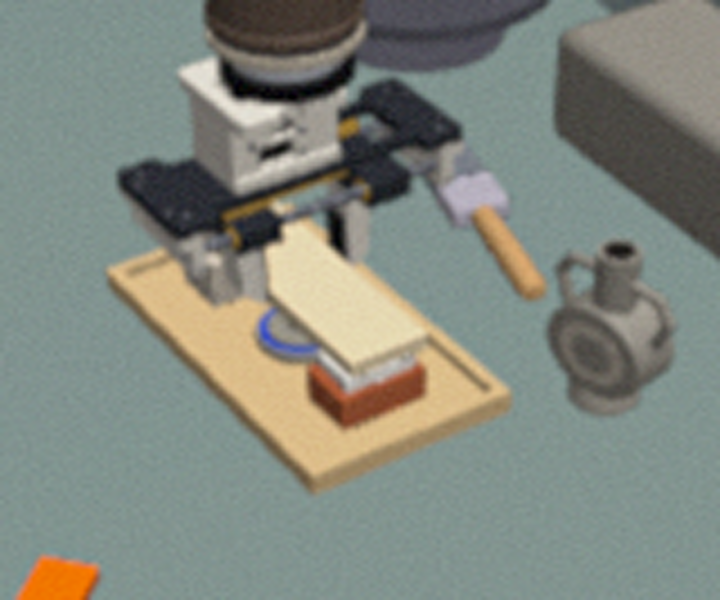

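Emit:
play_rows([
  [0,0.001,0,0.004,0,0.001,0],
  [0,0,0,0.003,0,0,0],
  [0,0,0,0.002,0,0,0],
  [0,0,0,0.001,0,0,0],
  [0,0,0,0,0,0,0],
  [0,0,0,0,0,0,0],
])

```text
t: 25.4
tool_pos: [0.5958, 0.0014, 0.077]
ee_rot: [-2.112, -2.325, -0.0]
contact_force: [-2.2, 0.4, 1.7]
grip_width: 0.0537
```

Run:
```python
from h import *
go([0.5955,0.0025,0.0775],5.5)
im=arm.read_camera('side'); cv2.imwrite("pics/s13.png",cv2.resize(im[140:220,230:310],None,fx=8,fy=7,interpolation=2))
```

```text
t 25.4 tcp [0.5958 0.0014 0.077 ] yaw_y 5.49 toolz [-1.e-04  3.e-04 -1.e+00] w 0.0537 F [-2.2  0.4  1.7] q [-0.49  0.64  0.59  1.86 -0.49  0.79  0.46]
shift in present tool axes [ 0.0011 -0.0002 -0.0005] world d [-0.0003  0.0011  0.0005]
turn about tool z rad (minus world): -0.0002 | alt 3.1414
shift in axes after turn [ 0.0011 -0.0002 -0.0005]
level rotvec in tool axes [-0.     -0.0003 -0.    ]
```

View pics/s13.png

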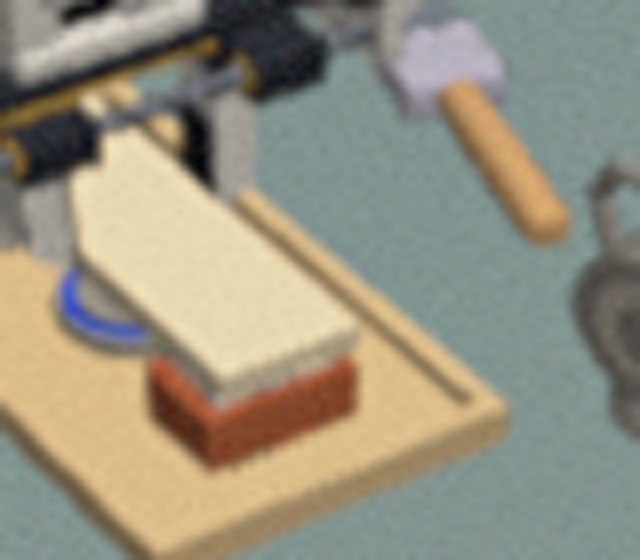

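Emit:
play_rows([
  [0.75,0,0,0,0,0,0],
  [0.75,0,0,0,0,0,0],
  [0.75,0,0,0,0,0,0],
  [0.75,0,0,-0.01,0,0,0],
  [0.75,0,0,-0.03,0,0,0],
  [0.75,0,0,-0.04,0,0,0],
  [0.75,0,0,-0.04,0,0,0],
  [0.75,0,0,-0.04,0,0,0],
  [0.75,0,0,0,0,0,0],
  [0.75,0,0,0,0,0,0],
])

```text
t: 26.45
tool_pos: [0.5964, 0.0013, 0.2381]
ee_rot: [2.111, 2.324, 0.004]
contact_force: [-0.3, -0.2, -0.7]
grip_width: 0.0693
```

Run:
```python
from h import *
k=cal('wrist');im=arm.read_camera('wrist'); cv2.imwrite("pics/w14.png",im)
print('bat',[(np.round(r['at'],3).tolist(),round(r['conf'],2)) for r in arm.spot_point("bat","wrist")][:2])
im=arm.read_camera('side'); cv2.imwrite("pics/s14.png",cv2.resize(im[110:230,190:310],None,fx=6,fy=5,interpolation=2))
print('bat',[(np.round(r['at'],3).tolist(),round(r['conf'],2)) for r in arm.spot_point("bat","side")][:2])
go([0.442,-0.395,0.235],24)
```

```text
bat [([0.594, 0.002, 0.048], 0.58)]
bat [([0.599, 0.001, 0.052], 0.8)]
t 26.65 tcp [0.5952 0.0015 0.2356] yaw_y 5.49 toolz [-2.1e-03 -2.0e-04 -1.0e+00] w 0.0689 F [ 0.3  0.2 -0.2] q [-0.58  0.46  0.72  1.71 -0.33  1.1   0.33]
shift in present tool axes [-0.38   -0.1904  0.001 ] world d [-0.1532 -0.3965 -0.0006]
turn about tool z rad (minus world): -0.323 | alt 2.8186
shift in axes after turn [-0.2999 -0.3012  0.0013]
level rotvec in tool axes [-0.0021  0.      0.    ]
```

View pics/s14.png

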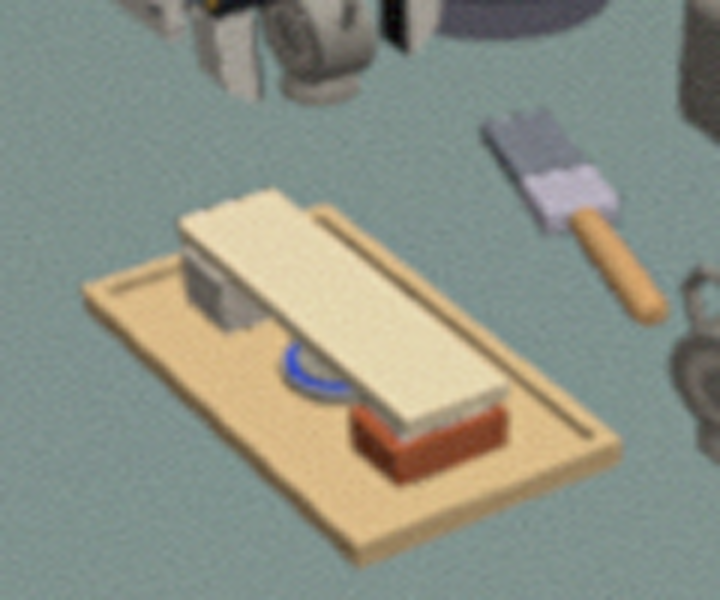

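View pics/w14.png

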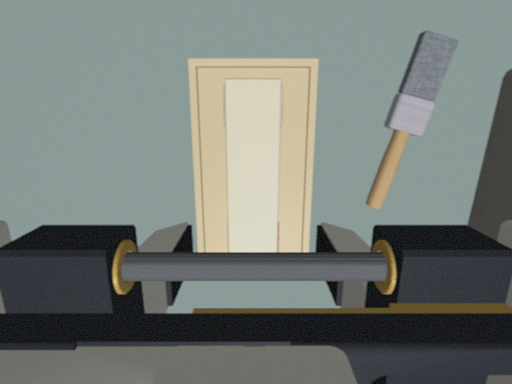

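Emit:
play_rows([
  [0.75,0,0,0,-0.001,0,-0.11],
  [0.75,0,0,-0.01,0,0,-0.11],
  [0.75,-0.03,-0.03,-0.01,0,0,-0.103],
  [0.75,-0.03,-0.03,0,0,0,0],
  [0.75,-0.03,-0.03,0,0,0,0],
  [0.75,-0.03,-0.03,0,0,0,0],
  [0.75,-0.03,-0.03,0,0,0,0],
  [0.75,-0.03,-0.03,0,0,0,0],
  [0.75,-0.03,-0.03,0,0,0,0],
  [0.75,-0.03,-0.03,0,0,0,0],
  [0.75,-0.03,-0.03,0,0,0,0],
  [0.75,-0.03,-0.03,0,0,0,0],
])

```text
t: 27.85
tool_pos: [0.4388, -0.3941, 0.2555]
ee_rot: [-1.71, -2.634, -0.001]
contact_force: [0.8, -0.2, -0.7]
grip_width: 0.069
```

Emit:
play_rows([
  [0.75,0,0,0,0,0,0],
  [0.75,0,0,0,0,0,0],
  [0.75,0,0,0,0,0,0],
])

```text
t: 28.15
tool_pos: [0.4403, -0.3917, 0.2557]
ee_rot: [-1.709, -2.635, -0.002]
contact_force: [1.3, 0.3, 0.3]
grip_width: 0.0687
```

Run:
```python
from h import *
k=cal('wrist');im=arm.read_camera('wrist'); cv2.imwrite("pics/w15.png",im)
print('flask',[(np.round(r['at'],3).tolist(),round(r['conf'],2)) for r in arm.spot_point("flask","wrist")][:2])
go([0.442,-0.395,0.235],24)
```

```text
flask [([0.439, -0.394, -0.001], 0.7)]
t 28.25 tcp [ 0.4408 -0.3914  0.256 ] yaw_y 24.14 toolz [ 6.0e-04  1.2e-03 -1.0e+00] w 0.069 F [ 0.4  0.  -0.2] q [ 0.14  0.43  0.71  1.7  -0.31  1.13  1.36]
shift in present tool axes [-0.0038 -0.0004  0.021 ] world d [ 0.0012 -0.0036 -0.021 ]
turn about tool z rad (minus world): 0.0025 | alt -3.1391
shift in axes after turn [-0.0038 -0.0004  0.021 ]
level rotvec in tool axes [ 0.001  -0.0009 -0.    ]
```

View pics/w15.png

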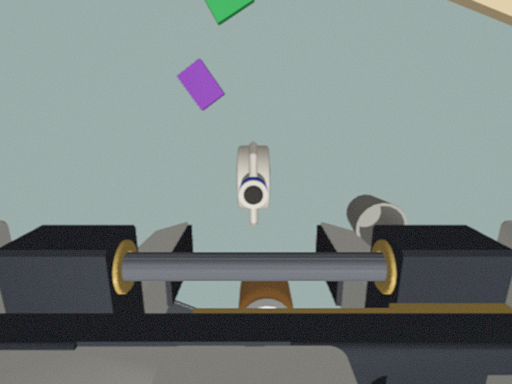

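Run:
```python
from h import *
P=ray('wrist',[(253.5,194.5)],0.125)[0]; print(P)
print(ray('wrist',[(253.3,145),(254,224)],0.1))
for c in ['top','side']:
  im=arm.read_camera(c)
  print([(np.round(r['at'],4).tolist(),round(r['conf'],2)) for r in arm.spot_point("flask",c)][:1])
  if c=='top': cv2.imwrite('pics/t15.png',cv2.resize(im[200:270,330:400],None,fx=8,fy=8))
go([P[0],P[1],0.115],24)
```

```text
[ 0.44128885 -0.3941565   0.125     ]
[[ 0.42413078 -0.35631487  0.1       ]
 [ 0.45705598 -0.42821539  0.1       ]]
[([0.4441, -0.3952, -0.0011], 0.7)]
[([0.441, -0.3953, 0.0], 0.86)]
t 28.45 tcp [ 0.4404 -0.3922  0.2565] yaw_y 24.09 toolz [ 1.1e-03  4.0e-04 -1.0e+00] w 0.0692 F [-0.4  0.6 -0.1] q [ 0.14  0.43  0.72  1.7  -0.31  1.13  1.36]
shift in present tool axes [-2.100e-03 -1.000e-04  1.415e-01] world d [ 0.0009 -0.002  -0.1415]
turn about tool z rad (minus world): 0.0015 | alt -3.1401
shift in axes after turn [-2.100e-03 -1.000e-04  1.415e-01]
level rotvec in tool axes [ 0.0012  0.0001 -0.    ]
```

Emit:
play_rows([
  [0.65,-0.0025,0,0.03,0.001,0,0],
  [0.65,0,0,0.04,0,0,0],
  [0.65,0,0,0.04,0,0,0],
  [0.65,0,0,0.02,0,0,0],
  [0.65,0,0,0.01,0,0,0],
  [0.65,0,0,0.002,0,0,0],
  [0.65,0,0,0,0,0,0],
  [0.65,0,0,0,0,0,0],
])

```text
t: 29.25
tool_pos: [0.4416, -0.3959, 0.1159]
ee_rot: [1.71, 2.633, -0.0]
contact_force: [-0.1, 1.2, 0.0]
grip_width: 0.0598
```

Run:
```python
from h import *
go([0.4413,-0.3945,0.115],24)
im=arm.read_camera('wrist'); cv2.imwrite("pics/w16.png",im)
im=arm.read_camera('side'); cv2.imwrite("pics/s16.png",cv2.resize(im[230:340,210:320],None,fx=5,fy=5,interpolation=2))
```

```text
t 29.25 tcp [ 0.4416 -0.3959  0.1159] yaw_y 24.01 toolz [ 0.0019 -0.0015 -1.    ] w 0.0598 F [-0.1  1.2  0. ] q [ 0.22  0.59  0.62  1.84 -0.44  0.85  1.47]
shift in present tool axes [0.0014 0.0003 0.0009] world d [-0.0003  0.0014 -0.0009]
turn about tool z rad (minus world): 0.0001 | alt -3.1414
shift in axes after turn [0.0014 0.0003 0.0009]
level rotvec in tool axes [0.0011 0.0022 0.    ]
```

View pics/s16.png

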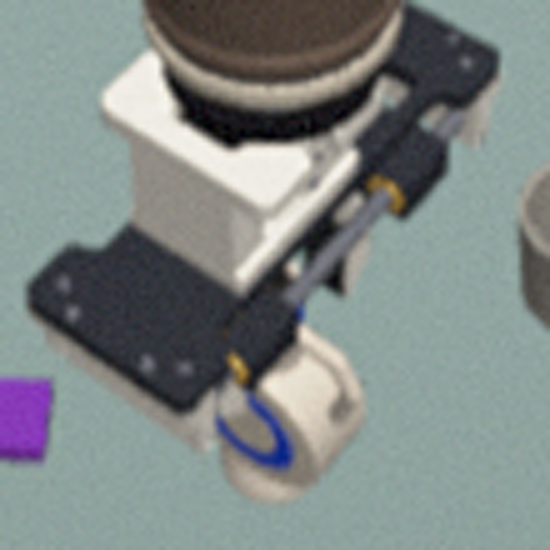

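View pics/w16.png

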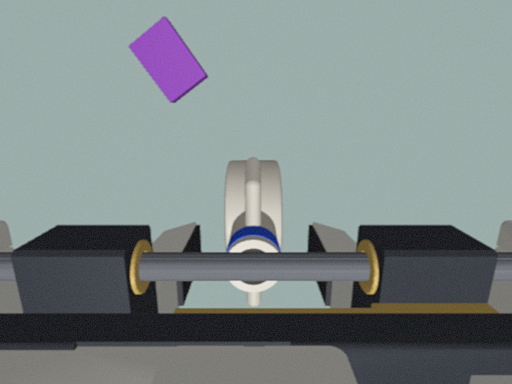

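Emit:
play_rows([
  [0.65,0.001,0,0.001,0.001,0.002,0],
  [0.65,0,0,0,0,0,0],
  [0,0,0,0,0,0,0],
  [0,0,0,0,0,0,0],
  [0,0,0,0,0,0,0],
  [0,0,0,0,0,0,0],
  [0,0,0,0,0,0,0],
  [0,0,0,0,0,0,0],
  [0,0,0,0,0,0,0],
])

```text
t: 30.25
tool_pos: [0.4405, -0.3944, 0.1135]
ee_rot: [-1.71, -2.633, -0.0]
contact_force: [-0.5, 0.3, 0.2]
grip_width: 0.0254
```

Run:
```python
from h import *
go([0.5955,0.0015,0.24],5.5)
```

```text
t 30.25 tcp [ 0.4405 -0.3944  0.1135] yaw_y 24.0 toolz [-0.0016  0.0011 -1.    ] w 0.0254 F [-0.5  0.3  0.2] q [ 0.22  0.59  0.62  1.84 -0.44  0.85  1.47]
shift in present tool axes [ 0.2988  0.3025 -0.1263] world d [0.155  0.3959 0.1265]
turn about tool z rad (minus world): 0.323 | alt -2.8186
shift in axes after turn [ 0.3794  0.1921 -0.126 ]
level rotvec in tool axes [-0.001  -0.0017  0.    ]
```

Emit:
play_rows([
  [0,0,0,-0.01,0,0,0],
  [0,0,0,-0.025,0,0,0],
  [0,0,0,-0.035,0,0,0.03],
  [0,0,0,-0.035,0,0,0.06],
  [0,0,0,-0.02,0,0,0.08],
  [0,0,0,0,0,0,0.08],
  [0,0,0,0,0,0,0.05],
  [0,0,0,0,0,0,0.023],
  [0,0,0,0,0,0,0],
  [0,0,0,0,0,0,0],
])

```text
t: 31.25
tool_pos: [0.4406, -0.3944, 0.2385]
ee_rot: [-2.11, -2.325, 0.0]
contact_force: [0.2, -1.2, -2.5]
grip_width: 0.0258
```

Run:
```python
from h import *
go([0.5955,0.0015,0.24],5.5)
im=arm.read_camera('side'); cv2.imwrite("pics/s17.png",cv2.resize(im[180:340,180:340],None,fx=4,fy=3.6,interpolation=2))
```

```text
t 31.25 tcp [ 0.4406 -0.3944  0.2385] yaw_y 5.56 toolz [-0.0019  0.0013 -1.    ] w 0.0258 F [ 0.2 -1.2 -2.5] q [ 0.09  0.47  0.8   1.72 -0.37  1.11  1.1 ]
shift in present tool axes [ 0.379   0.1925 -0.0012] world d [0.1549 0.3959 0.0015]
turn about tool z rad (minus world): 0.0011 | alt -3.1405
shift in axes after turn [ 0.3792  0.1921 -0.0012]
level rotvec in tool axes [-0.0018 -0.0015 -0.    ]
```

View pics/s17.png

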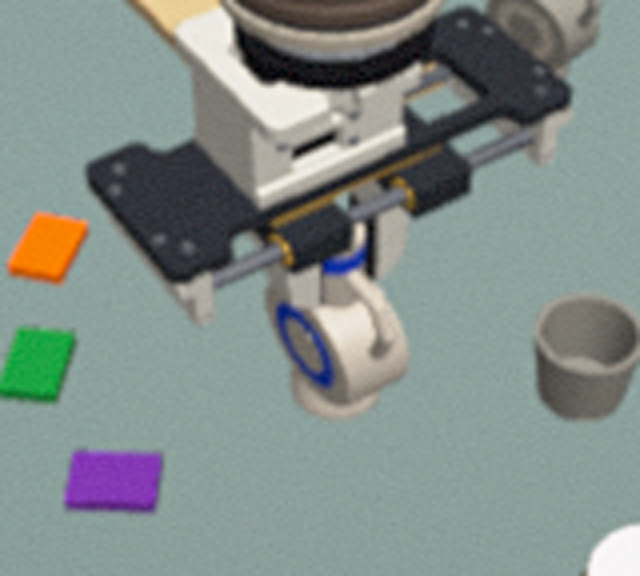

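Emit:
play_rows([
  [0,0.0126,0.0064,0,-0.002,-0.002,0],
  [0,0.0253,0.0128,0,0,0,0],
  [0,0.0348,0.0176,0,0,0,0],
  [0,0.0379,0.0193,0,0,0,0],
  [0,0.0411,0.0208,0,0,0,0],
  [0,0.0411,0.0208,0,0,0,0],
  [0,0.0411,0.0208,0,0,0,0],
  [0,0.0411,0.0208,0,0,0,0],
  [0,0.0379,0.0193,0,0,0,0],
  [0,0.0316,0.016,0,0,0,0],
  [0,0.0221,0.0112,0,0,0,0],
  [0,0.0126,0.0064,0,0,0,0],
])

```text
t: 32.5
tool_pos: [0.596, 0.0053, 0.238]
ee_rot: [-2.107, -2.33, -0.0]
contact_force: [0.9, -0.2, -3.3]
grip_width: 0.0256
```

Emit:
play_rows([
  [0,0,0,0,0,0,0],
  [0,0,0,0,0,0,0],
  [0,0,0,0,0,0,0],
  [0,0,0,0,0,0,0],
])

```text
t: 32.9
tool_pos: [0.5953, -0.0003, 0.2386]
ee_rot: [2.115, 2.322, -0.0]
contact_force: [-0.1, 0.4, -3.3]
grip_width: 0.0253
```

Run:
```python
from h import *
go([0.5955,0.0015,0.19],5.5)
im=arm.read_camera('side'); cv2.imwrite("pics/s18.png",cv2.resize(im[80:240,170:330],None,fx=4,fy=3.7,interpolation=2))
k=cal('wrist');im=arm.read_camera('wrist'); cv2.imwrite("pics/w18.png",im)
```

```text
t 32.9 tcp [ 5.953e-01 -3.000e-04  2.386e-01] yaw_y 5.35 toolz [ 7.e-04 -8.e-04 -1.e+00] w 0.0253 F [-0.1  0.4 -3.3] q [-0.62  0.47  0.78  1.71 -0.36  1.11  0.36]
shift in present tool axes [0.0019 0.0003 0.0486] world d [ 0.0002  0.0018 -0.0486]
turn about tool z rad (minus world): -0.0025 | alt 3.1391
shift in axes after turn [0.0019 0.0003 0.0486]
level rotvec in tool axes [ 0.0006  0.0009 -0.    ]
```

View pics/s18.png

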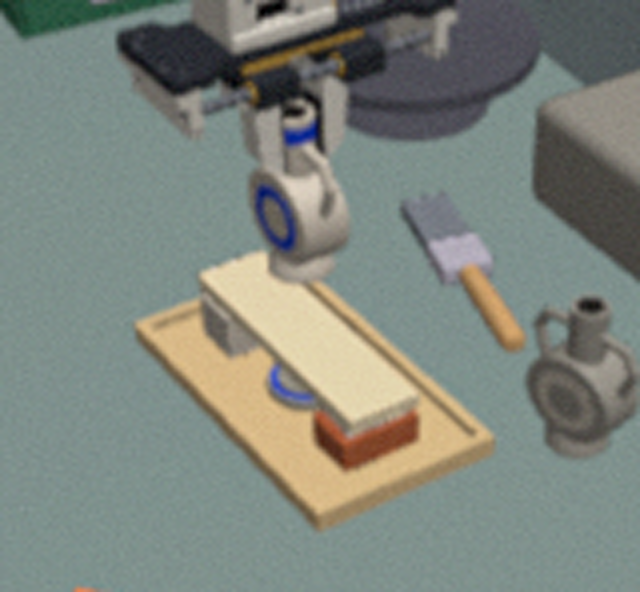

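View pics/w18.png

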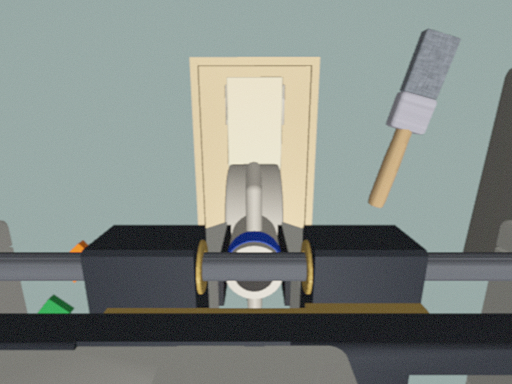

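Emit:
play_rows([
  [0,0.001,0,0.01,0,0.001,0],
  [0,0,0,0.015,0,0,0],
  [0,0,0,0.015,0,0,0],
  [0,0,0,0.009,0,0,0],
  [0,0,0,0.003,0,0,0],
  [0,0,0,0,0,0,0],
  [0,0,0,0,0,0,0],
  [0,0,0,0,0,0,0],
])

```text
t: 33.8
tool_pos: [0.5961, 0.0023, 0.1869]
ee_rot: [2.112, 2.325, 0.002]
contact_force: [0.9, -1.7, -2.8]
grip_width: 0.0255
```

Run:
```python
from h import *
go([0.5955,0.0015,0.1775],5.5)
im=arm.read_camera('side'); cv2.imwrite("pics/s19.png",cv2.resize(im[80:240,170:330],None,fx=4,fy=3.7,interpolation=2))
```

```text
t 33.8 tcp [0.5961 0.0023 0.1869] yaw_y 5.5 toolz [ 1.5e-03  4.0e-04 -1.0e+00] w 0.0255 F [ 0.9 -1.7 -2.8] q [-0.59  0.52  0.74  1.77 -0.41  1.01  0.4 ]
shift in present tool axes [-0.0007 -0.0006  0.0094] world d [-0.0006 -0.0008 -0.0094]
turn about tool z rad (minus world): -0.0001 | alt 3.1415
shift in axes after turn [-0.0007 -0.0006  0.0094]
level rotvec in tool axes [ 0.0016 -0.0003  0.    ]
```

View pics/s19.png

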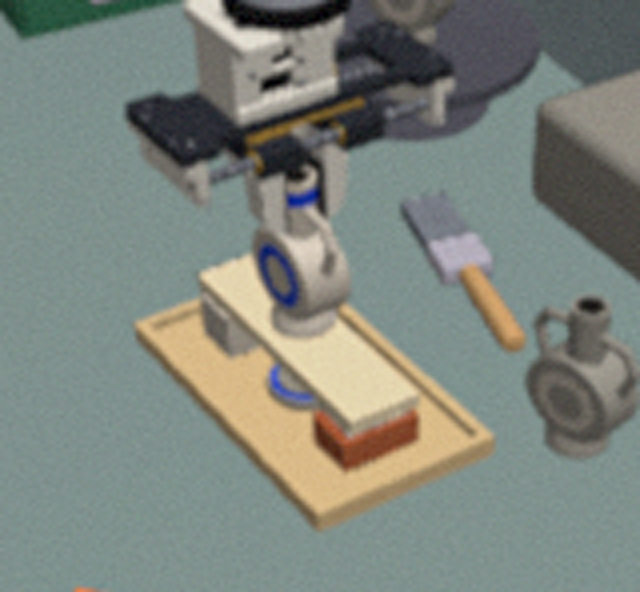

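Emit:
play_rows([
  [0,0,0,0.003,0,0,0],
  [0,0,0,0.003,0,0,0],
  [0,0,0,0.002,0,0,0],
  [0,0,0,0.001,0,0,0],
  [0,0,0,0,0,0,0],
  [0,0,0,0,0,0,0],
])

```text
t: 34.45
tool_pos: [0.5956, 0.0023, 0.1775]
ee_rot: [2.112, 2.325, 0.001]
contact_force: [-0.3, -0.9, 1.4]
grip_width: 0.0255
```

Run:
```python
from h import *
go([0.5955,0.0015,0.1775],5.5)
im=arm.read_camera('side'); cv2.imwrite("pics/s20.png",cv2.resize(im[120:210,210:300],None,fx=7,fy=6.5,interpolation=2))
```

```text
t 34.45 tcp [0.5956 0.0023 0.1775] yaw_y 5.49 toolz [ 4.e-04  4.e-04 -1.e+00] w 0.0255 F [-0.3 -0.9  1.4] q [-0.59  0.53  0.73  1.78 -0.42  0.99  0.41]
shift in present tool axes [-0.0008 -0.0002 -0.    ] world d [-0.0001 -0.0008  0.    ]
turn about tool z rad (minus world): -0.0002 | alt 3.1414
shift in axes after turn [-0.0008 -0.0002 -0.    ]
level rotvec in tool axes [ 0.0005 -0.0003 -0.    ]
```

View pics/s20.png

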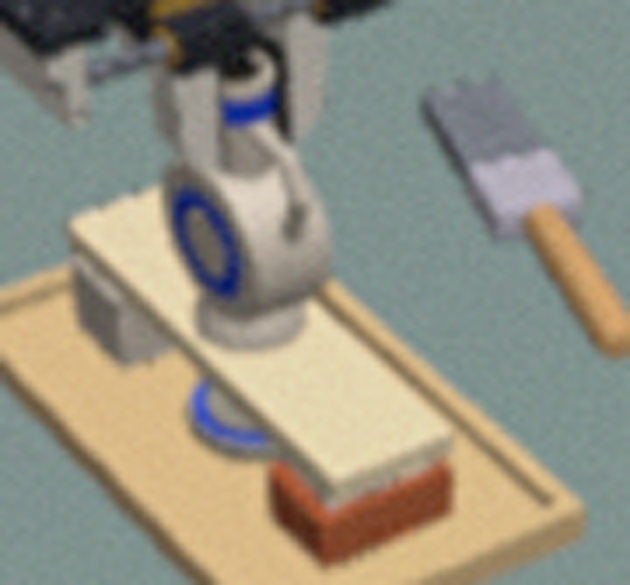

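Emit:
play_rows([
  [0.4,0,0,0,0,0,0],
  [0.6,0,0,0,0,0,0],
  [0.6,0,0,0,0,0,0],
  [0.6,0,0,0,0,0,0],
  [0.6,0,0,-0.01,0,0,0],
  [0.6,0,0,-0.025,0,0,0],
  [0.6,0,0,-0.03,0,0,0],
  [0.6,0,0,-0.03,0,0,0],
  [0.6,0,0,-0.02,0,0,0],
  [0.6,0,0,0,0,0,0],
  [0.6,0,0,0,0,0,0],
])

```text
t: 35.6
tool_pos: [0.5957, 0.0023, 0.2929]
ee_rot: [2.112, 2.325, 0.002]
contact_force: [-0.0, 0.2, -0.3]
grip_width: 0.0552
```

Run:
```python
from h import *
go(None)
im=arm.read_camera('side'); cv2.imwrite("pics/s21.png",cv2.resize(im[100:220,200:320],None,fx=6,fy=5,interpolation=2))
for n in ["flask","bat","lid","shim","cup"]: print(n,[(np.round(r['at'],3).tolist(),round(r['conf'],2)) for r in arm.spot_point(n,"side")][:4])
k=cal('wrist');im=arm.read_camera('wrist'); cv2.imwrite("pics/w21.png",im)
for n in ["flask","bat"]: print(n,[(np.round(r['at'],3).tolist(),round(r['conf'],2)) for r in arm.spot_point(n,"wrist")][:3])
```

```text
t 35.6 tcp [0.5957 0.0023 0.2929] yaw_y 5.5 toolz [ 1.4e-03  8.0e-04 -1.0e+00] w 0.0552 F [-0.   0.2 -0.3] q [-0.64  0.42  0.8   1.63 -0.32  1.22  0.32]
flask [([0.593, -0.001, 0.065], 0.66)]
bat [([0.599, 0.001, 0.052], 0.95)]
lid [([0.599, 0.002, 0.01], 0.57)]
shim [([0.335, -0.231, -0.0], 0.59), ([0.34, -0.326, 0.003], 0.55), ([0.373, -0.142, 0.002], 0.5)]
cup [([0.597, -0.386, 0.0], 0.72)]
flask [([0.597, 0.001, 0.062], 0.88)]
bat [([0.767, 0.07, -0.002], 0.16)]
```

View pics/s21.png

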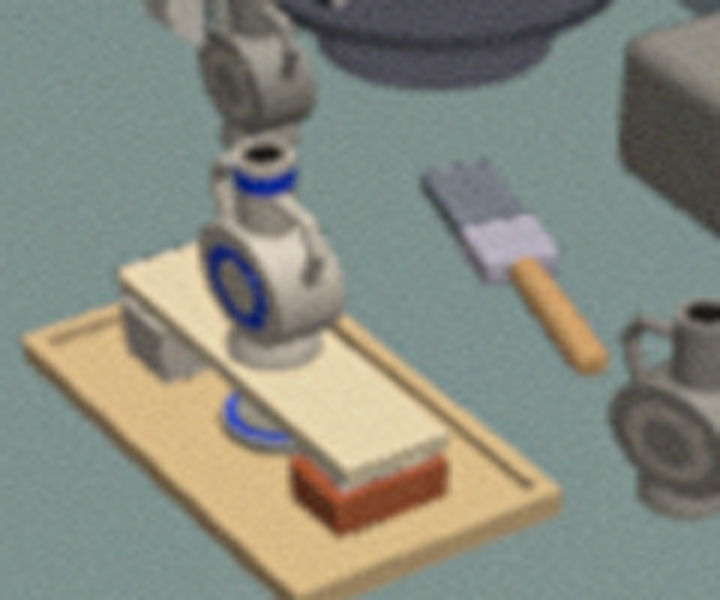

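View pics/w21.png

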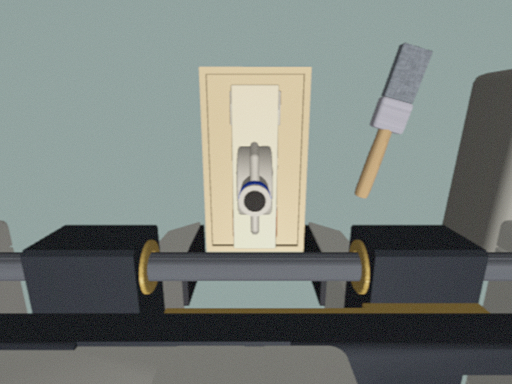

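Run:
```python
from h import *
print(arm.finish_job()); print(arm.get_obs()['t'])
```

```text
the job is handed in; nothing more can be done
None
the job is handed in; nothing more can be done
```

The tray is loaded and the job is handed in, at about 36 s of the 72 s allowed. I set the lid between the props, laid the white shim on the red prop, laid the bat across both, and stood the blue-marked flask on it. `finish_job` gives no verdict.

- **Lid:** the wrist picture put it at about (0.596, 0.000), within 3 mm of `tray_mid`, which I estimated at (0.5955, 0.0015). It lay knob up.
- **Shim:** it was released level at (0.603, -0.072), within about 2 mm of my estimates of the middle of the prop. Once the bat hid it the network no longer reported it, but the last side picture still shows the bat flat on shim and red prop.
- **Bat:** the last reading was (0.599, 0.001, 0.052), about 4 mm off the middle. It looked level and aligned with the tray in both pictures.
- **Flask:** the networks gave (0.593, -0.001, 0.065) from the side camera and (0.597, 0.001, 0.062) from the wrist camera, about 2 to 6 mm from the bat's middle. It stood upright. The lowering rows were at most 3 mm just before contact, so the set-down was gentle.
- **Bystanders:** the cup still reads where it was at the start, and the brush and nearby plain flasks look unmoved in the last pictures. I did not re-measure the jar.
- **Disagreement:** a last wrist-camera search for the bat returned only a low-confidence hit (0.16) on the brush, which I disregarded. No other check failed.

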